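Slide the carrier plate home under the label coder's print head

TASK

Slide the flat carrier plate across the coder's deck, up against the long side fence, and in under the print head until you feel it pressed home on the back stop; leave it there, lying flat, square and touching both fence and stop. The stop is only lightly clamped and must keep its setting, so push gently; keep the plate on the deck all the way and leave the other things where they stand.

Things in the scene. Friction and masses are not known exactly. Their poses are not given: they have to be found in the camera images.
- plate: carrier plate to be slid: flat white plastic plate with a thin dark rubber pad let into its top, 110 (x) x 140 (y) x 20 mm, about 0.5 kg, too wide to grip. Origin at the centre of its underside; its own x axis points roughly along the coder's x at the start (within 0.35 rad).
- coder: label coder, fixed on the table: grey deck 375 (x) x 320 (y) x 12 mm with a machine over its rear. Origin on the table top; x points from the open front to the rear, y to the left; deck top at z = 12 mm, x = -210 to 165, y = -170 to 150 mm. A column to the right of the head stands at x = 70 to 160, y = -150 to -95 mm, 240 mm high.
- fence (a point): point on the working face of the steel side fence, at deck height, half-way along; axes as the coder's. The fence runs along the coder's x, 310 mm long, 14 mm thick, 16 mm high; the face (coder y = +75 mm) looks to -y. The plate's left edge comes against it.
- head (a point): middle of the lower front edge of the grey print head, 44 mm above the deck. The head overhangs the deck, 138 mm deep (coder x = 22 to 160 mm), 190 mm wide, front face upright and 172 mm high. The plate's front edge ends about flush below this face, where an upright gripper would strike the head: lean the tool about 35 degrees, tips forward.
- stop: back stop under the print head: steel block 100 mm wide (y), 18 mm high, sliding along the coder's x, held by a light clamp that slips at about 22 N. Origin at the bottom middle of its working face, 1 mm above the deck; axes as the coder's. The plate's rear edge comes against this face; the setting varies by some 10 mm.
- sample_1: small brown dropper bottle standing on the deck to the right, 33 mm across, 102 mm high; origin at the centre of its base; leave it alone.
- marker: pen lying on the deck left of the fence, 135 x 17 x 16 mm, long axis y of its own; origin at the middle of its underside; leave it alone.
- spanner: open-ended spanner lying on the table, 169 mm long; origin at the middle of its underside; leave it alone.
- beaker: grey beaker on the table, 67 mm across, 78 mm high; origin at the centre of its base; leave it alone.

How it is judged:
By the outcome, as a careful person would: the job done as asked, in the order asked, and still so for the second after the job is handed in, with the robot touching nothing.
It also fails if it takes over 72 s, if anything falls off the work surface, if the arm or the gripper's body presses on something with over 40 N, if the wrist force passes 120 N, or if a joint passes its speed limit or range.

ROBOT

A 6-joint arm with a two-finger parallel gripper is mounted at the origin on a cart in front of the work surface, level with it; the furniture and walls round the work are solid. World frame = base frame: x ahead of the robot, y to its left, z up, the work surface at z = 0. Lengths are in m, angles in rad, forces in N, time in s.
With the tool pointing down it reaches from about 0.375 to 0.975 m from the base axis. Payload 3.8 kg.
Tool frame: the origin (TCP) lies at the centre of the arm's flange, where the gripper is bolted on; the fingertips stand 173 mm ahead of it and the grasp point (between the pads) lies 155 mm ahead of it (bot.tip_reach is the distance from the TCP to the fingertips, in m); z points along the fingers, y is the line along which they close (so a half turn about z gives the same grasp; the last joint's range is limited). The gripper opens to 85 mm and grips with 20 to 120 N. Pads are 22 mm wide; open, the fingers measure 114 mm over their backs; the gripper's body (76 mm by 85 mm) begins 54 mm behind the grasp point. The pads swing forward as they close: fully open they stand 13 mm farther back than shut.
Start: joints at [1.071, 0.264, 1.604, -0, 1.274, -0.037], TCP at [0.301, 0.604, 0.405] pointing down, gripper open.
Joint ranges: [-2.63, 2.63], [-0.94, 2.18], [0.31, 2.57], [-1.31, 4.45], [0, 2.66], [-2.55, 2.55]. Speed limits (rad/s): [2.57, 2.57, 3.14, 3.14, 3.14, 3.14].

INTERFACE

Orientations are given as a rotation vector (axis times angle).
In Python, from workcell import bot gives the robot as it stands.
- The arm moves only by the tool drive_tool, never from a script. Its arguments are lists of equal length, an entry for each row: "claw": the finger opening in mm, from 0 to 85.4; "slide": the shift along the world's x, y, z each as a share of 0.5 m, from -1 to 1, a list of three; "yaw": the turn about the world's z as a share of 180 degrees, from -1 to 1. A call has 1 to 8 rows; each row is the pose to reach, as a shift and turn from the pose commanded when the call began, turning the shorter way round; what a row does not reach only later rows make up. A row lasts 1/12 s, in which the tool goes at most 41.7 mm and 7.16 degrees, less where a joint would pass 70% of its speed; a pose out of reach is approached as far as the arm can. A call with a number of a shift or a turn outside -1 to 1 is refused whole. A call with a gripper value outside its range is refused whole. The fingers move at their own pace and stop on an object; "newtons" is the grip in N (left out, the last holds). Time passes only in rows, so rows that repeat a pose let the fingers close. It gives the time, the measured TCP pose, the force, the opening and the grip force at its end, in the units of the state.
- bot.read_state(): the state, without advancing time (a new reading comes with each control period).
- bot.read_camera(name): name is "side" or "top" or "wrist"; returns a dict with "color" (480x640x3 uint8, red, green, blue), "depth" (480x640 float32, m along the optical axis (not along the pixel's ray), 0 where there is no reading), "mtx" (3x3 intrinsics, pixels), "k1" (the pictures are not rectified: a ray, as slopes to the right and down, at radius r is drawn at 1 + k1 r^2 times it, then the intrinsics apply), "eye" and "rotation" of the camera in the world. Camera axes: x right, y up, looking along -z (the intrinsics and any distortion apply to the point x, -y, -z); pixel columns grow to the right and rows downward; lengths in m; the calibration is good to about 2 mm. A picture is of the moment at which its call begins.
- bot.finish_job(): hands the job in; it is judged then, once.
The state is a dict: "time": time; "q": joint angles; "joint_vel": joint speeds; "joint_torque": joint torques, N m; "tool_pos": TCP position; "tcp_rot": TCP orientation; "wrist_force": force on the tool from outside, world axes, zero at the start; "torque": the same for the moment, N m; "width": opening from 0.0 (shut) to 1.0 (fully open); "grip_force": force on a finger pad.
Only numpy, scipy, OpenCV 4.12 (cv2) and the standard library are available. Lean on these libraries where they do the work, as an engineer would, in place of code of your own. Each camera call takes 0.05 s, during which the arm holds its last target. There are 200 camera calls.

## Working session

There is one attempt and no reset: what is moved stays moved. The work goes in short steps, Python scripts to look and compute and a tool call to move; the robot and the scene stay as the last step left them, time stands still between calls to the robot, and variables do not carry over. Pictures are saved under pics/ and viewed, at most 13 in all, crops included, and the job is handed in when it is done.

Besides the shell and the picture viewer there is one more tool, called after "Emit:" by a JSON object that holds its "name" and its "arguments", one argument or row to a line. drive_tool: Moves the arm, as the interface text tells. Shift numbers are shares of 0.5 m and turn numbers shares of 180 degrees, none past 1 either way. Its arguments: {"type":"object","properties":{"claw":{"type":"array","items":{"type":"number"}},"slide":{"type":"array","items":{"type":"array","items":{"type":"number"}}},"yaw":{"type":"array","items":{"type":"number"}},"newtons":{"type":"number"}},"required":["claw","slide","yaw"]}

```bash
mkdir -p pics; ls; cat > h.py <<'E'
import numpy as np,cv2
from workcell import bot
def ray(c,u,v):
    K=c["mtx"];p=np.array([[(u-K[0,2])/K[0,0],(v-K[1,2])/K[1,1]]],float)[0]
    s=p.copy()
    for _ in range(20): s=p/(1+c["k1"]*(s@s))
    return np.array(c["rotation"])@np.array([s[0],-s[1],-1.0])
def onz(c,u,v,z):
    d=ray(c,u,v);e=np.array(c["eye"]);return e+d*(z-e[2])/d[2]
def dep(c,u,v):
    return np.array(c["eye"])+ray(c,u,v)*c["depth"][int(v),int(u)]
def proj(c,P):
    q=np.array(c["rotation"]).T@(np.array(P)-np.array(c["eye"]));s=np.array([q[0],-q[1]])/-q[2]
    s=s*(1+c["k1"]*(s@s));K=c["mtx"];return K[0,0]*s[0]+K[0,2],K[1,1]*s[1]+K[1,2]
E
python3 - <<'E'
from h import *
import pickle
for n in("top","side","wrist"):
    c=bot.read_camera(n);pickle.dump(c,open(n+".pkl","wb"))
    cv2.imwrite(f"pics/{n}0.png",c["color"][:,:,::-1]);print(n,c["eye"],c["k1"],c["mtx"][0][0])
s=bot.read_state();print(s)
E
```

```text
pics
top [ 0.39642029 -0.0306586   1.07693134] 0.01667744621401322 486.07646050723207
side [0.14187224 0.10704161 0.8026322 ] -0.07840164079858651 434.74001131282864
wrist [0.23935986 0.63488172 0.37225267] -0.04771735393409715 396.57644211427544
{'time': 0.15, 'q': array([ 1.07110145e+00,  2.64587701e-01,  1.60506676e+00, -4.81391372e-06,
        1.27372787e+00, -3.69113402e-02]), 'joint_vel': array([-0.00024073, -0.00100217, -0.00236487, -0.00043614,  0.0010177 ,
       -0.00108784]), 'joint_torque': array([ 1.73079588e-04, -5.15910745e+01, -3.67956913e+01, -5.74940782e-05,
        8.11170816e-03, -2.68118515e-05]), 'tool_pos': array([0.30122785, 0.60375851, 0.40363916]), 'tcp_rot': array([-7.20358826e-01, -3.05740533e+00,  2.71214341e-03]), 'wrist_force': array([-0.61151508, -0.40260637, -0.02167937]), 'torque': array([-0.028474  , -0.04902797, -0.01628544]), 'grip_force': 0.0, 'width': 1.001853022970953}
```

View pics/top0.png

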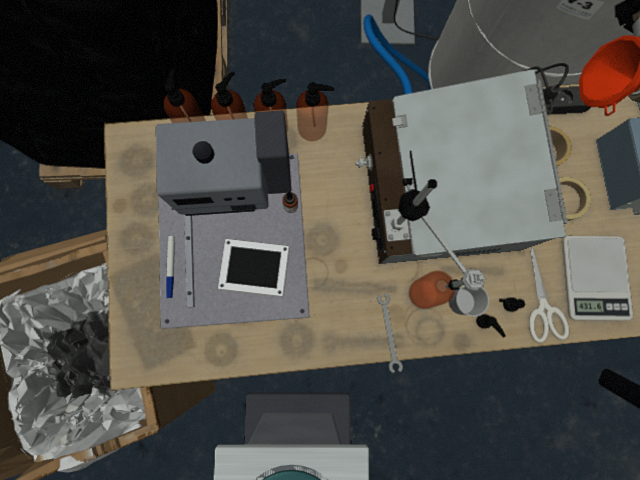

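View pics/side0.png

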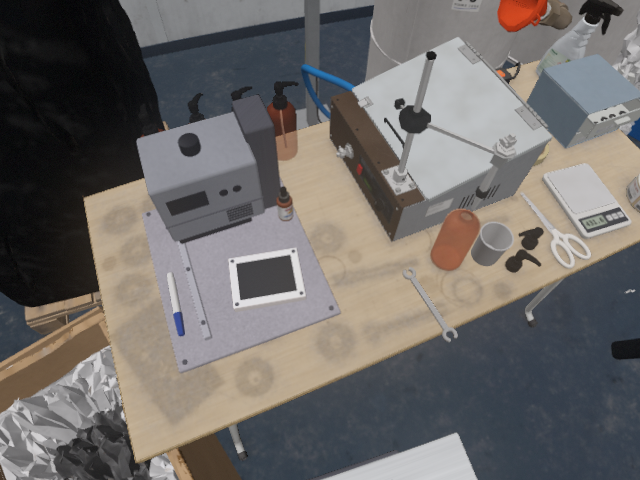

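The top view shows the plate at about (254,268), the fence strip along x≈189 from rows 215 to 306, and the head front at row ~212. The bottle is at (290,202), and the deck spans x≈160–308. The side view shows the same layout, with the slot under the head visible at about (215,230).

```bash
python3 - <<'E'
from h import *
import pickle
T=pickle.load(open("top.pkl","rb"));S=pickle.load(open("side.pkl","rb"))
for n,c in(("top",T),("side",S)):
    g=c["color"].astype(int);m=(g.min(2)>195).astype(np.uint8)*255
    cs,_=cv2.findContours(m,cv2.RETR_EXTERNAL,cv2.CHAIN_APPROX_NONE)
    for k in cs:
        r=cv2.minAreaRect(k);u,v=r[0]
        if n=="top" and not(200<u<300 and 220<v<310): continue
        if n=="side" and not(220<u<310 and 230<v<310): continue
        if cv2.contourArea(k)<800: continue
        k=cv2.convexHull(k)
        W=np.array([onz(c,*p[0],.032)[:2] for p in k],np.float32)
        R=cv2.minAreaRect(W);print(n,"plate",R,cv2.boxPoints(R).tolist())
# deck corners / fence by pixels (top approx)
for nm,u,v,z in(("fence top near",192.5,306,.028),("fence near L",186,306,.028),("fence far R",192,215,.028),("fence far L",185,215,.028),("deck NL",161,327,.012),("deck NR",309,316,.012),("head frontL",161,213,.056),("head frontR",268,205,.056)):
    print(nm,onz(T,u,v,z).round(4),dep(T,u,v).round(4))
cv2.imwrite("pics/topcrop.png",cv2.resize(T["color"][100:340,140:330,::-1],None,fx=2.5,fy=2.5,interpolation=2)[:600])
W=pickle.load(open("wrist.pkl","rb"))["color"][:,:,::-1]
s=S["color"][190:370,130:350,::-1]
cv2.imwrite("pics/mix.png",np.hstack([cv2.resize(W,(400,300)),cv2.resize(s,(400,300))]))
E
```

```text
Traceback (most recent call last):
  File "h.py", line 9, in onz
    d=ray(c,u,v);e=np.array(c["eye"]);return e+d*(z-e[2])/d[2]
                                                          ~^^^
IndexError: invalid index to scalar variable.
```

```bash
python3 - <<'E'
s=open('h.py').read()
s=s.replace('np.array(c["rotation"])','cv2.Rodrigues(np.array(c["rotation"],float))[0]')
open('h.py','w').write(s)
E
cat > m.py <<'E'
from h import *
import pickle
T=pickle.load(open("top.pkl","rb"));S=pickle.load(open("side.pkl","rb"))
print(T["rotation"])
for n,c in(("top",T),("side",S)):
    g=c["color"].astype(int);m=(g.min(2)>195).astype(np.uint8)*255
    cs,_=cv2.findContours(m,cv2.RETR_EXTERNAL,cv2.CHAIN_APPROX_NONE)
    for k in cs:
        r=cv2.minAreaRect(k);u,v=r[0]
        if n=="top" and not(200<u<300 and 220<v<310): continue
        if n=="side" and not(220<u<310 and 230<v<310): continue
        if cv2.contourArea(k)<800: continue
        k=cv2.convexHull(k)
        W=np.array([onz(c,*p[0],.032)[:2] for p in k],np.float32)
        R=cv2.minAreaRect(W);print(n,"plate",R,cv2.boxPoints(R).tolist())
for nm,u,v,z in(("fence top near",192.5,306,.028),("fence near L",186,306,.028),("fence far R",192,215,.028),("fence far L",185,215,.028),("deck NL",161,327,.012),("deck NR",309,316,.012),("head frontL",161,213,.056),("head frontR",268,205,.056)):
    print(nm,onz(T,u,v,z).round(4),dep(T,u,v).round(4))
cv2.imwrite("pics/topcrop.png",cv2.resize(T["color"][100:340,140:330,::-1],None,fx=2.5,fy=2.5,interpolation=2)[:600])
W=pickle.load(open("wrist.pkl","rb"))["color"][:,:,::-1]
s=S["color"][190:370,130:350,::-1]
cv2.imwrite("pics/mix.png",np.hstack([cv2.resize(W,(400,300)),cv2.resize(s,(400,300))]))
E
python3 m.py
```

```text
[ 0.12934617 -0.15434882 -1.55909379]
top plate ((0.5222700834274292, 0.0877695083618164), (0.13527356088161469, 0.105609230697155), 83.92318725585938) [[0.46260204911231995, 0.02610277384519577], [0.5676178336143494, 0.01492280513048172], [0.5819381475448608, 0.14943623542785645], [0.47692233324050903, 0.1606162190437317]]
side plate ((0.5243097543716431, 0.08769594132900238), (0.13859932124614716, 0.10895389318466187), 83.84786987304688) [[0.46271976828575134, 0.02463361620903015], [0.5710462331771851, 0.012957170605659485], [0.5858997106552124, 0.1507582664489746], [0.4775732755661011, 0.16243471205234528]]
fence top near [0.4382 0.2148 0.028 ] [0.4381 0.2142 0.0305]
fence near L [0.4381 0.2285 0.028 ] [0.4386 0.2318 0.0146]
fence far R [0.6366 0.226  0.028 ] [0.6295 0.2185 0.0587]
fence far L [0.6364 0.2413 0.028 ] [0.6288 0.2328 0.0611]
deck NL [0.394  0.2831 0.012 ] [0.394  0.2825 0.014 ]
deck NR [ 0.4188 -0.0332  0.012 ] [ 0.4191 -0.0333 -0.0017]
head frontL [0.6339 0.2853 0.056 ] [0.6436 0.2982 0.0142]
head frontR [0.6538 0.0572 0.056 ] [0.6649 0.061  0.0121]
```

View pics/topcrop.png

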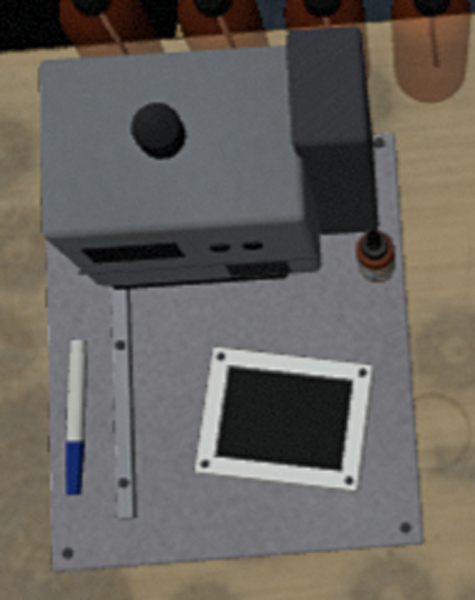

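View pics/mix.png

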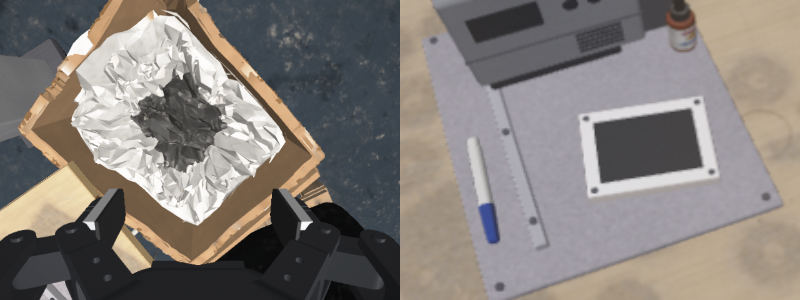

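The top crop shows the plate outline at crop px (198–372, 347–490), and the fence face from about (130,288) to (133,517). The wrist view shows the open fingers, with knuckles that seem to bulge outside the tips. These moves can't tilt the tool, so I need the finger profile to find an upright push that clears the head. I'll move closer and measure it.

Emit:
{"name": "drive_tool", "arguments": {
  "claw": [85,85,85,85,85,85,85,85],
  "slide": [
    [0.03,-0.07,0],
    [0.06,-0.14,0],
    [0.09,-0.21,0],
    [0.12,-0.28,0],
    [0.15,-0.35,0],
    [0.18,-0.42,0],
    [0.21,-0.49,0],
    [0.24,-0.56,0]
  ],
  "yaw": [0,0,0,0,0,0,0,0]
}}

```text
time: 0.82
tool_pos: [0.4215, 0.3222, 0.4045]
tcp_rot: [-0.72, -3.058, 0.0]
wrist_force: [0.9, 1.2, -0.3]
width: 0.994
grip_force: 0.0
```

Emit:
{"name": "drive_tool", "arguments": {
  "claw": [85,85,85,85,85,85,85,85],
  "slide": [
    [0.0,-0.07,0],
    [0.0,-0.14,0],
    [0.0,-0.21,0],
    [0.0,-0.28,0],
    [0.0,-0.35,0],
    [0.0,-0.42,0],
    [0.0,-0.49,0],
    [0.0,-0.49,0]
  ],
  "yaw": [-0.03,-0.06,-0.09,-0.12,-0.15,-0.18,-0.2,-0.2]
}}

```text
time: 1.48
tool_pos: [0.4209, 0.0745, 0.4045]
tcp_rot: [1.639, 2.678, -0.004]
wrist_force: [0.6, 0.4, -0.6]
width: 0.997
grip_force: 0.0
```

```bash
cat > prof.py <<'E'
from h import *
s=bot.read_state();p=np.array(s["tool_pos"]);R=cv2.Rodrigues(np.array(s["tcp_rot"]))[0]
print(s["time"],p.round(4),R.round(3).tolist(),s["width"],s["wrist_force"])
Q=[]
for n in("side","top","wrist"):
    c=bot.read_camera(n);K=c["mtx"];d=c["depth"]
    v,u=np.mgrid[0:480,0:640]
    pts=cv2.undistortPoints(np.stack([u.ravel(),v.ravel()],1).astype(np.float32)[:,None],K,np.array([c["k1"],0,0,0.]))[:,0]
    z=d.ravel();X=np.stack([pts[:,0],-pts[:,1],-np.ones(len(z))],1)*z[:,None]
    W=X@cv2.Rodrigues(np.array(c["rotation"],float))[0].T+np.array(c["eye"])
    t=(W-p)@R;k=(z>0)&(abs(t[:,0])<.06)&(abs(t[:,1])<.11)&(t[:,2]>0)&(t[:,2]<.19)
    Q.append(np.c_[t[k],np.full(k.sum(),len(Q))])
    if n=="side": cv2.imwrite("pics/g.png",c["color"][:,:,::-1])
Q=np.vstack(Q)
for a in np.arange(.03,.19,.01):
    k=(Q[:,2]>=a)&(Q[:,2]<a+.01)
    print(round(a,3),[(int(m.sum()),(np.percentile(Q[m,1],[2,98])*1e3).round().tolist(),(np.percentile(Q[m,0],[2,98])*1e3).round().tolist()) for i in range(3) for m in [k&(Q[:,3]==i)] if m.sum()>4])
E
python3 prof.py
```

```text
1.4833 [0.4209 0.0745 0.4045] [[-0.455, 0.891, -0.0], [0.891, 0.455, -0.003], [-0.003, -0.002, -1.0]] 0.9969494428094087 [ 0.64428505  0.38630068 -0.56034195]
0.03 []
0.04 []
0.05 []
0.06 []
0.07 [(2860, [-24.0, 29.0], [19.0, 23.0])]
0.08 [(12822, [-57.0, 62.0], [10.0, 22.0])]
0.09 [(15804, [-61.0, 67.0], [4.0, 21.0])]
0.1 [(7, [-72.0, -66.0], [-11.0, -6.0]), (17046, [-67.0, 73.0], [-7.0, 19.0])]
0.11 [(4793, [-66.0, 71.0], [9.0, 17.0])]
0.12 [(2240, [-47.0, 52.0], [2.0, 15.0])]
0.13 [(2754, [-53.0, 58.0], [-7.0, 15.0])]
0.14 [(2242, [-52.0, 58.0], [-7.0, 15.0])]
0.15 [(1451, [-51.0, 56.0], [-7.0, 14.0])]
0.16 [(44, [-40.0, 46.0], [-5.0, 10.0])]
0.17 []
0.18 []
```

The profile shows straight fingers (±57 mm) over the last ~40 mm, then knuckles bulging to ±70 mm. An upright push would therefore end about 13 mm short. I'll test in free air whether the out-of-reach behaviour ("approached as far as the arm can") lets the tool lean.

Emit:
{"name": "drive_tool", "arguments": {
  "claw": [85,85,85,85,85,85,85,85],
  "slide": [
    [0,0,0.08],
    [0,0,0.16],
    [0,0,0.24],
    [0,0,0.32],
    [0,0,0.4],
    [0,0,0.48],
    [0,0,0.56],
    [0,0,0.64]
  ],
  "yaw": [0,0,0,0,0,0,0,0]
}}

```text
time: 2.3
tool_pos: [0.421, 0.0807, 0.7266]
tcp_rot: [-1.625, -2.689, -0.001]
wrist_force: [0.8, 0.3, 0.1]
width: 0.994
grip_force: 0.0
```

Emit:
{"name": "drive_tool", "arguments": {
  "claw": [85,85,85,85,85,85,85,85],
  "slide": [
    [0,0,0.08],
    [0,0,0.16],
    [0,0,0.24],
    [0,0,0.32],
    [0,0,0.4],
    [0,0,0.48],
    [0,0,0.56],
    [0,0,0.64]
  ],
  "yaw": [0,0,0,0,0,0,0,0]
}}

```text
time: 2.97
tool_pos: [0.4198, 0.0805, 1.0368]
tcp_rot: [1.623, 2.687, 0.004]
wrist_force: [1.7, -0.3, 1.8]
width: 0.991
grip_force: 0.0
```

```bash
python3 -c "
from h import *
s=bot.read_state();print(s['time'],s['q'].round(3),s['tool_pos'].round(4));print(cv2.Rodrigues(s['tcp_rot'])[0].round(3))"
```

```text
2.9667 [ 1.310e-01  1.750e-01  4.590e-01  1.000e-03  2.504e+00 -3.520e-01] [0.4198 0.0805 1.0368]
[[-0.465  0.885  0.004]
 [ 0.885  0.465  0.001]
 [-0.001  0.004 -1.   ]]
```

Emit:
{"name": "drive_tool", "arguments": {
  "claw": [85,85,85,85,85,85,85,85],
  "slide": [
    [0,0,0.08],
    [0,0,0.16],
    [0,0,0.24],
    [0,0,0.32],
    [0,0,0.4],
    [0,0,0.4],
    [0,0,0.4],
    [0,0,0.4]
  ],
  "yaw": [0,0,0,0,0,0,0,0]
}}

```text
time: 3.63
tool_pos: [0.3635, 0.0683, 1.0777]
tcp_rot: [1.623, 2.674, 0.018]
wrist_force: [-0.4, 0.2, 0.2]
width: 0.996
grip_force: 0.0
```

```bash
python3 -c "
from h import *
s=bot.read_state();print(s['time'],s['q'].round(3),s['tool_pos'].round(4));print(cv2.Rodrigues(s['tcp_rot'])[0].round(3))"
```

```text
3.6333 [ 1.180e-01  1.860e-01  3.110e-01  2.000e-03  2.627e+00 -3.600e-01] [0.3635 0.0683 1.0777]
[[-0.461  0.887  0.018]
 [ 0.887  0.461  0.003]
 [-0.005  0.017 -1.   ]]
```

Emit:
{"name": "drive_tool", "arguments": {
  "claw": [85,85,85,85,85,85,85,85],
  "slide": [
    [0,0,1],
    [0,0,1],
    [0,0,1],
    [0,0,1],
    [0,0,1],
    [0,0,1],
    [0,0,1],
    [0,0,1]
  ],
  "yaw": [0,0,0,0,0,0,0,0]
}}

```text
time: 4.3
tool_pos: [0.3046, 0.0583, 1.0993]
tcp_rot: [1.611, 2.654, 0.046]
wrist_force: [-1.2, 0.4, 0.1]
width: 0.996
grip_force: 0.0
```

```bash
cat > st.py <<'E'
from h import *
s=bot.read_state();R=cv2.Rodrigues(s['tcp_rot'])[0];print(s['time'],s['q'].round(3),s['tool_pos'].round(4),'tilt',np.degrees(np.arccos(-R[2,2])).round(1),'z',R[:,2].round(3),'y',R[:,1].round(3),'tip',(s['tool_pos']+R[:,2]*.16).round(4),'F',s['wrist_force'].round(1))
E
python3 st.py
```

```text
4.3 [ 0.108  0.122  0.311  0.003  2.662 -0.369] [0.3046 0.0583 1.0993] tilt 2.7 z [ 0.046  0.006 -0.999] y [0.886 0.461 0.044] tip [0.3121 0.0593 0.9395] F [-1.2  0.4  0.1]
```

Emit:
{"name": "drive_tool", "arguments": {
  "claw": [85,85,85,85],
  "slide": [
    [0,0,0],
    [0,0,0],
    [0,0,0],
    [0,0,0]
  ],
  "yaw": [0,0,0,0]
}}

```text
time: 4.63
tool_pos: [0.3056, 0.0584, 1.0989]
tcp_rot: [1.612, 2.655, 0.045]
wrist_force: [0.1, -0.2, 1.2]
width: 0.999
grip_force: 0.0
```

```bash
python3 st.py
```

```text
4.6333 [ 0.108  0.123  0.311  0.003  2.662 -0.369] [0.3056 0.0584 1.0989] tilt 2.6 z [ 0.045  0.006 -0.999] y [0.886 0.461 0.043] tip [0.3129 0.0594 0.9391] F [ 0.1 -0.2  1.2]
```

Emit:
{"name": "drive_tool", "arguments": {
  "claw": [85,85,85,85,85,85,85,85],
  "slide": [
    [-0.5,0,1],
    [-0.5,0,1],
    [-0.5,0,1],
    [-0.5,0,1],
    [-0.5,0,1],
    [-0.5,0,1],
    [-0.5,0,1],
    [-0.5,0,1]
  ],
  "yaw": [0,0,0,0,0,0,0,0]
}}

```text
time: 5.3
tool_pos: [0.2322, 0.0799, 1.1201]
tcp_rot: [1.58, 2.605, 0.122]
wrist_force: [-1.0, 0.1, 0.5]
width: 0.994
grip_force: 0.0
```

```bash
python3 st.py
```

```text
5.3 [ 0.236  0.046  0.311 -0.017  2.662 -0.26 ] [0.2322 0.0799 1.1201] tilt 7.0 z [ 0.12   0.021 -0.993] y [0.88  0.461 0.116] tip [0.2514 0.0832 0.9613] F [-1.   0.1  0.5]
```

Emit:
{"name": "drive_tool", "arguments": {
  "claw": [85,85,85,85,85,85,85,85],
  "slide": [
    [-0.3,-0.1,1],
    [-0.3,-0.1,1],
    [-0.3,-0.1,1],
    [-0.3,-0.1,1],
    [-0.3,-0.1,1],
    [-0.3,-0.1,1],
    [-0.3,-0.1,1],
    [-0.3,-0.1,1]
  ],
  "yaw": [0,0,0,0,0,0,0,0]
}}

```text
time: 5.97
tool_pos: [0.1825, 0.0689, 1.1328]
tcp_rot: [1.557, 2.565, 0.179]
wrist_force: [-0.3, 0.5, -0.1]
width: 0.994
grip_force: 0.0
```

```bash
python3 st.py
```

```text
5.9667 [ 0.245 -0.012  0.312 -0.027  2.662 -0.26 ] [0.1825 0.0689 1.1328] tilt 10.3 z [ 0.176  0.031 -0.984] y [0.872 0.459 0.171] tip [0.2107 0.0739 0.9754] F [-0.3  0.5 -0.1]
```

Emit:
{"name": "drive_tool", "arguments": {
  "claw": [85,85,85,85,85,85,85,85],
  "slide": [
    [-0.3,-0.1,1],
    [-0.3,-0.1,1],
    [-0.3,-0.1,1],
    [-0.3,-0.1,1],
    [-0.3,-0.1,1],
    [-0.3,-0.1,1],
    [-0.3,-0.1,1],
    [-0.3,-0.1,1]
  ],
  "yaw": [0,0,0,0,0,0,0,0]
}}

```text
time: 6.63
tool_pos: [0.1352, 0.0613, 1.1418]
tcp_rot: [1.534, 2.529, 0.229]
wrist_force: [0.1, -0.2, 0.3]
width: 0.995
grip_force: 0.0
```

```bash
python3 st.py
```

```text
6.6333 [ 0.287 -0.064  0.312 -0.054  2.662 -0.244] [0.1352 0.0613 1.1418] tilt 13.4 z [ 0.227  0.041 -0.973] y [0.862 0.457 0.221] tip [0.1716 0.0679 0.9861] F [ 0.1 -0.2  0.3]
```

Key finding: targets out of reach make the arm lean, and the reached pose becomes the new commanded pose. Tilt therefore builds up, now at 13°. I'll come down, yaw the tool so that further lean runs perpendicular to the closing line, then pull against the limit again.

Emit:
{"name": "drive_tool", "arguments": {
  "claw": [85,85,85,85,85,85,85,85],
  "slide": [
    [0.05,0,-0.06],
    [0.1,0,-0.12],
    [0.15,0,-0.18],
    [0.2,0,-0.24],
    [0.25,0,-0.3],
    [0.3,0,-0.36],
    [0.35,0,-0.4],
    [0.4,0,-0.4]
  ],
  "yaw": [0.03,0.06,0.095,0.13,0.165,0.2,0.235,0.27]
}}

```text
time: 7.3
tool_pos: [0.338, 0.0611, 0.9362]
tcp_rot: [0.362, 3.017, 0.322]
wrist_force: [-0.3, -0.9, -0.1]
width: 0.997
grip_force: 0.0
```

Emit:
{"name": "drive_tool", "arguments": {
  "claw": [85,85,85,85,85,85,85,85],
  "slide": [
    [0,0,0],
    [0,0,0],
    [0,0,0],
    [0,0,0],
    [0,0,0],
    [0,0,0],
    [0,0,0],
    [0,0,0]
  ],
  "yaw": [0.04,0.08,0.115,0.155,0.19,0.23,0.27,0.31]
}}

```text
time: 7.97
tool_pos: [0.3363, 0.0613, 0.941]
tcp_rot: [1.115, -2.896, -0.364]
wrist_force: [-0.6, -0.2, -0.0]
width: 0.993
grip_force: 0.0
```

```bash
python3 st.py
```

```text
7.9667 [-0.    -0.173  1.065  0.293  2.329 -2.113] [0.3363 0.0613 0.941 ] tilt 13.4 z [-0.099  0.21  -0.973] y [-0.66   0.718  0.222] tip [0.3204 0.0949 0.7853] F [-0.6 -0.2 -0. ]
```

Emit:
{"name": "drive_tool", "arguments": {
  "claw": [85,85,85,85,85,85,85,85],
  "slide": [
    [-0.4,0,1],
    [-0.4,0,1],
    [-0.4,0,1],
    [-0.4,0,1],
    [-0.4,0,1],
    [-0.4,0,1],
    [-0.4,0,1],
    [-0.4,0,1]
  ],
  "yaw": [0,0,0,0,0,0,0,0]
}}

```text
time: 8.63
tool_pos: [0.2078, 0.0935, 1.0996]
tcp_rot: [-1.102, 2.903, 0.372]
wrist_force: [-0.1, 0.6, -0.6]
width: 0.993
grip_force: 0.0
```

Emit:
{"name": "drive_tool", "arguments": {
  "claw": [85,85,85,85,85,85,85,85],
  "slide": [
    [-0.5,0,1],
    [-0.5,0,1],
    [-0.5,0,1],
    [-0.5,0,1],
    [-0.5,0,1],
    [-0.5,0,1],
    [-0.5,0,1],
    [-0.5,0,1]
  ],
  "yaw": [0,0,0,0,0,0,0,0]
}}

```text
time: 9.3
tool_pos: [0.0525, 0.1457, 1.1354]
tcp_rot: [-1.092, 2.885, 0.397]
wrist_force: [0.1, 0.8, 0.2]
width: 0.993
grip_force: 0.0
```

```bash
python3 st.py
```

```text
9.3 [ 0.811 -0.089  0.379  0.484  2.662 -1.032] [0.0525 0.1457 1.1354] tilt 14.8 z [-0.061  0.248 -0.967] y [-0.655  0.721  0.226] tip [0.0427 0.1854 0.9807] F [0.1 0.8 0.2]
```

Emit:
{"name": "drive_tool", "arguments": {
  "claw": [85,85,85,85,85,85,85,85],
  "slide": [
    [-0.5,0,1],
    [-0.5,0,1],
    [-0.5,0,1],
    [-0.5,0,1],
    [-0.5,0,1],
    [-0.5,0,1],
    [-0.5,0,1],
    [-0.5,0,1]
  ],
  "yaw": [0,0,0,0,0,0,0,0]
}}

```text
time: 9.97
tool_pos: [-0.054, 0.1121, 1.1456]
tcp_rot: [-1.094, 2.885, 0.402]
wrist_force: [0.6, 0.3, -0.1]
width: 0.995
grip_force: 0.0
```

```bash
python3 st.py
```

```text
9.9667 [ 1.819e+00 -9.300e-02  3.120e-01 -1.000e-03  2.662e+00 -4.780e-01] [-0.054   0.1121  1.1456] tilt 14.9 z [-0.063  0.25  -0.966] y [-0.656  0.72   0.229] tip [-0.064  0.152  0.991] F [ 0.6  0.3 -0.1]
```

The lean pulled the arm plane round with it, because the pose was nearly over the base axis. I'll cancel the tilt cleanly by turning the tool so it points inward and pulling again. Then I'll start over from upright with the right wrist angle.

Emit:
{"name": "drive_tool", "arguments": {
  "claw": [85,85,85,85,85,85,85,85],
  "slide": [
    [0,0.07,-0.03],
    [0,0.14,-0.06],
    [0.02,0.21,-0.1],
    [0.05,0.28,-0.14],
    [0.08,0.35,-0.18],
    [0.11,0.42,-0.22],
    [0.14,0.48,-0.26],
    [0.17,0.54,-0.3]
  ],
  "yaw": [-0.03,-0.07,-0.105,-0.14,-0.18,-0.22,-0.26,-0.3]
}}

```text
time: 10.63
tool_pos: [0.0325, 0.3843, 0.9935]
tcp_rot: [0.329, 2.961, 0.322]
wrist_force: [-0.4, -0.5, 0.3]
width: 0.996
grip_force: 0.0
```

Emit:
{"name": "drive_tool", "arguments": {
  "claw": [85,85,85,85,85,85,85,85],
  "slide": [
    [0.03,0.04,-0.04],
    [0.03,0.08,-0.08],
    [0.03,0.08,-0.1],
    [0.03,0.08,-0.1],
    [0.03,0.08,-0.1],
    [0.03,0.08,-0.1],
    [0.03,0.08,-0.1],
    [0.03,0.08,-0.1]
  ],
  "yaw": [-0.04,-0.08,-0.115,-0.155,-0.19,-0.23,-0.27,-0.31]
}}

```text
time: 11.3
tool_pos: [0.0463, 0.423, 0.9447]
tcp_rot: [1.632, 2.404, 0.179]
wrist_force: [-0.4, -0.3, -0.7]
width: 0.991
grip_force: 0.0
```

Emit:
{"name": "drive_tool", "arguments": {
  "claw": [85,85,85,85,85,85,85,85],
  "slide": [
    [0,0,0],
    [0,0,0],
    [0,0,0],
    [0,0,0],
    [0,0,0],
    [0,0,0],
    [0,0,0],
    [0,0,0]
  ],
  "yaw": [-0.04,-0.08,-0.115,-0.155,-0.19,-0.23,-0.27,-0.31]
}}

```text
time: 11.97
tool_pos: [0.0464, 0.4233, 0.9446]
tcp_rot: [2.542, 1.35, 0.002]
wrist_force: [0.5, -0.2, 0.1]
width: 0.997
grip_force: 0.0
```

```bash
python3 st.py
```

```text
11.9667 [ 1.463  0.034  0.869 -0.231  2.443  1.895] [0.0464 0.4233 0.9446] tilt 15.1 z [ 0.123 -0.229 -0.966] y [ 0.814 -0.533  0.23 ] tip [0.0662 0.3867 0.7901] F [ 0.5 -0.2  0.1]
```

Emit:
{"name": "drive_tool", "arguments": {
  "claw": [85,85,85,85,85],
  "slide": [
    [0,0,0],
    [0,0,0],
    [0,0,0],
    [0,0,0],
    [0,0,0]
  ],
  "yaw": [-0.035,-0.07,-0.105,-0.14,-0.16]
}}

```text
time: 12.38
tool_pos: [0.0466, 0.4234, 0.9445]
tcp_rot: [2.804, 0.678, -0.092]
wrist_force: [0.3, 0.1, 0.4]
width: 0.995
grip_force: 0.0
```

Emit:
{"name": "drive_tool", "arguments": {
  "claw": [85,85,85,85,85,85,85,85],
  "slide": [
    [0,0,1],
    [0,0,1],
    [0,0,1],
    [0,0,1],
    [0,0,1],
    [0,0,1],
    [0,0,1],
    [0,0,1]
  ],
  "yaw": [0,0,0,0,0,0,0,0]
}}

```text
time: 13.05
tool_pos: [0.0473, 0.3717, 1.0233]
tcp_rot: [2.832, 0.694, -0.068]
wrist_force: [-0.6, 0.6, 0.2]
width: 0.996
grip_force: 0.0
```

```bash
python3 st.py
```

```text
13.05 [ 1.4    0.091  0.611 -0.102  2.662  2.404] [0.0473 0.3717 1.0233] tilt 13.1 z [ 0.009 -0.227 -0.974] y [ 0.461 -0.863  0.205] tip [0.0487 0.3354 0.8675] F [-0.6  0.6  0.2]
```

Emit:
{"name": "drive_tool", "arguments": {
  "claw": [85,85,85,85,85,85,85,85],
  "slide": [
    [0,-0.5,1],
    [0,-0.5,1],
    [0,-0.5,1],
    [0,-0.5,1],
    [0,-0.5,1],
    [0,-0.5,1],
    [0,-0.5,1],
    [0,-0.5,1]
  ],
  "yaw": [0,0,0,0,0,0,0,0]
}}

```text
time: 13.72
tool_pos: [0.0666, 0.2311, 1.0369]
tcp_rot: [2.859, 0.704, -0.034]
wrist_force: [0.9, 0.2, 0.3]
width: 0.995
grip_force: 0.0
```

```bash
python3 st.py
```

```text
13.7167 [ 1.248 -0.144  0.795 -0.186  2.662  2.179] [0.0666 0.2311 1.0369] tilt 11.4 z [ 0.024 -0.195 -0.98 ] y [ 0.462 -0.868  0.185] tip [0.0705 0.1999 0.88  ] F [0.9 0.2 0.3]
```

Emit:
{"name": "drive_tool", "arguments": {
  "claw": [85,85,85,85,85,85,85,85],
  "slide": [
    [0,0.15,1],
    [0,0.15,1],
    [0,0.15,1],
    [0,0.15,1],
    [0,0.15,1],
    [0,0.15,1],
    [0,0.15,1],
    [0,0.15,1]
  ],
  "yaw": [0,0,0,0,0,0,0,0]
}}

```text
time: 14.38
tool_pos: [0.0929, 0.2511, 1.054]
tcp_rot: [2.881, 0.712, 0.001]
wrist_force: [-0.0, -0.3, -0.5]
width: 0.998
grip_force: 0.0
```

```bash
python3 st.py
```

```text
14.3833 [ 1.19  -0.066  0.677 -0.222  2.662  2.085] [0.0929 0.2511 1.054 ] tilt 10.0 z [ 0.042 -0.168 -0.985] y [ 0.462 -0.871  0.168] tip [0.0996 0.2242 0.8964] F [-0.  -0.3 -0.5]
```

Emit:
{"name": "drive_tool", "arguments": {
  "claw": [85,85,85],
  "slide": [
    [0,-0.3,1],
    [0,-0.3,1],
    [0,-0.3,1]
  ],
  "yaw": [0,0,0]
}}

```text
time: 14.63
tool_pos: [0.1054, 0.2063, 1.0675]
tcp_rot: [2.899, 0.721, 0.041]
wrist_force: [1.1, -0.4, 0.1]
width: 0.995
grip_force: 0.0
```

Emit:
{"name": "drive_tool", "arguments": {
  "claw": [85,85,85],
  "slide": [
    [0,-0.3,1],
    [0,-0.3,1],
    [0,-0.3,1]
  ],
  "yaw": [0,0,0]
}}

```text
time: 14.88
tool_pos: [0.1208, 0.1606, 1.0827]
tcp_rot: [2.911, 0.728, 0.085]
wrist_force: [0.1, -0.2, -0.4]
width: 0.994
grip_force: 0.0
```

```bash
python3 st.py
```

```text
14.8833 [ 0.926 -0.128  0.631 -0.317  2.662  1.728] [0.1208 0.1606 1.0827] tilt 8.6 z [ 0.088 -0.121 -0.989] y [ 0.464 -0.873  0.149] tip [0.135  0.1412 0.9245] F [ 0.1 -0.2 -0.4]
```

Short calls build up lean faster. I'll re-aim and use several short radial pulls.

Emit:
{"name": "drive_tool", "arguments": {
  "claw": [85,85,85,85,85],
  "slide": [
    [0.03,0.06,-0.05],
    [0.06,0.12,-0.1],
    [0.1,0.18,-0.15],
    [0.13,0.23,-0.15],
    [0.16,0.28,-0.15]
  ],
  "yaw": [-0.03,-0.06,-0.09,-0.12,-0.15]
}}

```text
time: 15.3
tool_pos: [0.2029, 0.3042, 1.0043]
tcp_rot: [2.987, 0.021, 0.026]
wrist_force: [-0.2, 0.1, 1.7]
width: 0.995
grip_force: 0.0
```

Emit:
{"name": "drive_tool", "arguments": {
  "claw": [85,85,85],
  "slide": [
    [0,0,1],
    [0,0,1],
    [0,0,1]
  ],
  "yaw": [0,0,0]
}}

```text
time: 15.55
tool_pos: [0.1995, 0.2926, 1.0681]
tcp_rot: [3.01, 0.03, 0.064]
wrist_force: [-0.8, -0.4, 0.3]
width: 0.995
grip_force: 0.0
```

Emit:
{"name": "drive_tool", "arguments": {
  "claw": [85,85,85],
  "slide": [
    [0,0,1],
    [0,0,1],
    [0,0,1]
  ],
  "yaw": [0,0,0]
}}

```text
time: 15.8
tool_pos: [0.1881, 0.2644, 1.0796]
tcp_rot: [3.027, 0.033, 0.096]
wrist_force: [-0.6, 0.4, -0.3]
width: 0.991
grip_force: 0.0
```

```bash
python3 st.py
```

```text
15.8 [ 0.939  0.102  0.415 -0.259  2.662  2.261] [0.1881 0.2644 1.0796] tilt 7.4 z [ 0.065 -0.112 -0.992] y [ 0.018 -0.993  0.113] tip [0.1985 0.2466 0.921 ] F [-0.6  0.4 -0.3]
```

Emit:
{"name": "drive_tool", "arguments": {
  "claw": [85,85],
  "slide": [
    [0,0,1],
    [0,0,1]
  ],
  "yaw": [0,0]
}}

```text
time: 15.97
tool_pos: [0.1834, 0.2495, 1.0883]
tcp_rot: [3.043, 0.035, 0.131]
wrist_force: [-0.2, 0.6, 0.5]
width: 0.996
grip_force: 0.0
```

Emit:
{"name": "drive_tool", "arguments": {
  "claw": [85,85],
  "slide": [
    [0,0,1],
    [0,0,1]
  ],
  "yaw": [0,0]
}}

```text
time: 16.13
tool_pos: [0.1789, 0.2352, 1.0967]
tcp_rot: [3.057, 0.038, 0.165]
wrist_force: [-0.1, -0.8, 0.9]
width: 0.996
grip_force: 0.0
```

```bash
python3 st.py
```

```text
16.1333 [ 0.915  0.085  0.372 -0.294  2.662  2.198] [0.1789 0.2352 1.0967] tilt 7.7 z [ 0.109 -0.078 -0.991] y [ 0.021 -0.997  0.081] tip [0.1963 0.2227 0.9381] F [-0.1 -0.8  0.9]
```

Emit:
{"name": "drive_tool", "arguments": {
  "claw": [85,85],
  "slide": [
    [0,0,1],
    [0,0,1]
  ],
  "yaw": [0,0]
}}

```text
time: 16.3
tool_pos: [0.1747, 0.2217, 1.1044]
tcp_rot: [3.07, 0.041, 0.2]
wrist_force: [-0.7, 0.3, -0.1]
width: 0.995
grip_force: 0.0
```

Emit:
{"name": "drive_tool", "arguments": {
  "claw": [85,85],
  "slide": [
    [0,0,1],
    [0,0,1]
  ],
  "yaw": [0,0]
}}

```text
time: 16.47
tool_pos: [0.1705, 0.2087, 1.1117]
tcp_rot: [3.082, 0.044, 0.235]
wrist_force: [0.1, -1.1, 0.3]
width: 0.995
grip_force: 0.0
```

Emit:
{"name": "drive_tool", "arguments": {
  "claw": [85,85],
  "slide": [
    [0,0,1],
    [0,0,1]
  ],
  "yaw": [0,0]
}}

```text
time: 16.63
tool_pos: [0.1624, 0.1944, 1.1178]
tcp_rot: [3.09, 0.046, 0.265]
wrist_force: [-0.2, -0.4, 0.4]
width: 0.999
grip_force: 0.0
```

```bash
python3 st.py
```

```text
16.6333 [ 0.883  0.061  0.313 -0.344  2.662  2.111] [0.1624 0.1944 1.1178] tilt 10.1 z [ 0.171 -0.037 -0.985] y [ 0.026 -0.999  0.042] tip [0.1897 0.1885 0.9603] F [-0.2 -0.4  0.4]
```

Emit:
{"name": "drive_tool", "arguments": {
  "claw": [85,85,85,85,85,85,85],
  "slide": [
    [0.02,0.03,-0.05],
    [0.05,0.06,-0.1],
    [0.05,0.06,-0.1],
    [0.05,0.06,-0.1],
    [0.05,0.06,-0.1],
    [0.05,0.06,-0.1],
    [0.05,0.06,-0.1]
  ],
  "yaw": [0.03,0.07,0.1,0.14,0.175,0.21,0.24]
}}

```text
time: 17.22
tool_pos: [0.1877, 0.2249, 1.0674]
tcp_rot: [-2.865, -1.193, -0.269]
wrist_force: [-0.8, -1.3, -0.3]
width: 0.997
grip_force: 0.0
```

Emit:
{"name": "drive_tool", "arguments": {
  "claw": [85,85,85,85],
  "slide": [
    [0,0,1],
    [0,0,1],
    [0,0,1],
    [0,0,1]
  ],
  "yaw": [0,0,0,0]
}}

```text
time: 17.55
tool_pos: [0.1734, 0.2068, 1.1183]
tcp_rot: [-2.864, -1.184, -0.285]
wrist_force: [0.2, -0.7, -0.6]
width: 0.997
grip_force: 0.0
```

```bash
python3 st.py
```

```text
17.55 [ 0.811  0.059  0.314 -0.09   2.587  1.517] [0.1734 0.2068 1.1183] tilt 10.6 z [ 0.157  0.097 -0.983] y [ 0.703 -0.71   0.043] tip [0.1986 0.2222 0.961 ] F [ 0.2 -0.7 -0.6]
```

Emit:
{"name": "drive_tool", "arguments": {
  "claw": [85,85],
  "slide": [
    [-0.2,-0.24,1],
    [-0.2,-0.24,1]
  ],
  "yaw": [0,0]
}}

```text
time: 17.72
tool_pos: [0.1431, 0.1709, 1.1295]
tcp_rot: [-2.855, -1.181, -0.312]
wrist_force: [-1.0, -0.7, -0.6]
width: 0.998
grip_force: 0.0
```

Emit:
{"name": "drive_tool", "arguments": {
  "claw": [85,85],
  "slide": [
    [-0.2,-0.24,1],
    [-0.2,-0.24,1]
  ],
  "yaw": [0,0]
}}

```text
time: 17.88
tool_pos: [0.1168, 0.1396, 1.1369]
tcp_rot: [-2.848, -1.178, -0.333]
wrist_force: [-0.5, -0.4, 0.3]
width: 0.994
grip_force: 0.0
```

```bash
python3 st.py
```

```text
17.8833 [ 0.777 -0.029  0.311 -0.089  2.643  1.481] [0.1168 0.1396 1.1369] tilt 12.6 z [ 0.182  0.12  -0.976] y [ 0.702 -0.71   0.044] tip [0.1459 0.1587 0.9808] F [-0.5 -0.4  0.3]
```

Emit:
{"name": "drive_tool", "arguments": {
  "claw": [85,85],
  "slide": [
    [-0.25,-0.3,0.9],
    [-0.25,-0.3,0.9]
  ],
  "yaw": [0,0]
}}

```text
time: 18.05
tool_pos: [0.0924, 0.1099, 1.1426]
tcp_rot: [-2.841, -1.176, -0.361]
wrist_force: [0.4, -0.4, 0.4]
width: 0.994
grip_force: 0.0
```

Emit:
{"name": "drive_tool", "arguments": {
  "claw": [85,85],
  "slide": [
    [-0.25,-0.3,0.9],
    [-0.25,-0.3,0.9]
  ],
  "yaw": [0,0]
}}

```text
time: 18.22
tool_pos: [0.0737, 0.0882, 1.1467]
tcp_rot: [-2.83, -1.17, -0.409]
wrist_force: [-0.0, -1.0, 0.5]
width: 0.993
grip_force: 0.0
```

Emit:
{"name": "drive_tool", "arguments": {
  "claw": [85,85],
  "slide": [
    [-0.25,-0.3,0.9],
    [-0.25,-0.3,0.9]
  ],
  "yaw": [0,0]
}}

```text
time: 18.38
tool_pos: [0.0549, 0.0696, 1.1498]
tcp_rot: [-2.822, -1.164, -0.454]
wrist_force: [-0.2, -0.7, -0.4]
width: 0.997
grip_force: 0.0
```

```bash
python3 st.py
```

```text
18.3833 [ 0.68  -0.132  0.311 -0.066  2.662  1.405] [0.0549 0.0696 1.1498] tilt 17.2 z [ 0.248  0.162 -0.955] y [ 0.698 -0.714  0.06 ] tip [0.0945 0.0955 0.9969] F [-0.2 -0.7 -0.4]
```

Emit:
{"name": "drive_tool", "arguments": {
  "claw": [85,85],
  "slide": [
    [-0.4,-0.4,0.8],
    [-0.4,-0.4,0.8]
  ],
  "yaw": [-0.03,-0.06]
}}

```text
time: 18.55
tool_pos: [0.0362, 0.0464, 1.1521]
tcp_rot: [-2.884, -0.998, -0.509]
wrist_force: [-1.0, -0.6, 0.1]
width: 0.994
grip_force: 0.0
```

Emit:
{"name": "drive_tool", "arguments": {
  "claw": [85,85],
  "slide": [
    [-0.4,-0.4,0.8],
    [-0.4,-0.4,0.8]
  ],
  "yaw": [0,0]
}}

```text
time: 18.72
tool_pos: [0.0145, 0.0233, 1.1536]
tcp_rot: [-2.893, -0.948, -0.562]
wrist_force: [-0.5, -1.0, 0.3]
width: 0.998
grip_force: 0.0
```

Emit:
{"name": "drive_tool", "arguments": {
  "claw": [85,85],
  "slide": [
    [-0.4,-0.4,0.8],
    [-0.4,-0.4,0.8]
  ],
  "yaw": [0,0]
}}

```text
time: 18.88
tool_pos: [-0.0109, -0.0021, 1.154]
tcp_rot: [-2.865, -0.971, -0.617]
wrist_force: [-1.1, 0.3, 0.1]
width: 0.995
grip_force: 0.0
```

```bash
python3 st.py
```

```text
18.8833 [ 0.743 -0.236  0.311 -0.24   2.663  1.424] [-0.0109 -0.0021  1.154 ] tilt 23.3 z [ 0.354  0.176 -0.919] y [ 0.594 -0.801  0.075] tip [0.0457 0.026  1.007 ] F [-1.1  0.3  0.1]
```

Emit:
{"name": "drive_tool", "arguments": {
  "claw": [85,85],
  "slide": [
    [-0.6,-0.6,0.5],
    [-0.6,-0.6,0.5]
  ],
  "yaw": [0,0]
}}

```text
time: 19.05
tool_pos: [-0.0426, -0.037, 1.1524]
tcp_rot: [-2.844, -0.969, -0.691]
wrist_force: [-1.4, -1.1, 0.2]
width: 0.995
grip_force: 0.0
```

Emit:
{"name": "drive_tool", "arguments": {
  "claw": [85,85],
  "slide": [
    [-0.6,-0.6,0.5],
    [-0.6,-0.6,0.5]
  ],
  "yaw": [0,0]
}}

```text
time: 19.22
tool_pos: [-0.0742, -0.0727, 1.1482]
tcp_rot: [-2.826, -0.959, -0.763]
wrist_force: [0.1, -0.6, -0.1]
width: 0.99
grip_force: 0.0
```

```bash
python3 st.py
```

```text
19.2167 [ 0.764 -0.338  0.311 -0.33   2.663  1.349] [-0.0742 -0.0727  1.1482] tilt 28.9 z [ 0.435  0.211 -0.875] y [ 0.586 -0.804  0.098] tip [-0.0046 -0.039   1.0082] F [ 0.1 -0.6 -0.1]
```

Emit:
{"name": "drive_tool", "arguments": {
  "claw": [85,85],
  "slide": [
    [-0.6,-0.6,0.5],
    [-0.6,-0.6,0.5]
  ],
  "yaw": [0,0]
}}

```text
time: 19.38
tool_pos: [-0.1037, -0.1068, 1.142]
tcp_rot: [-2.811, -0.948, -0.832]
wrist_force: [0.6, -1.1, 0.3]
width: 0.996
grip_force: 0.0
```

```bash
python3 st.py
```

```text
19.3833 [ 0.768 -0.387  0.311 -0.378  2.663  1.304] [-0.1037 -0.1068  1.142 ] tilt 31.5 z [ 0.474  0.221 -0.852] y [ 0.577 -0.809  0.111] tip [-0.0279 -0.0713  1.0056] F [ 0.6 -1.1  0.3]
```

Emit:
{"name": "drive_tool", "arguments": {
  "claw": [85,85,85,85,85,85],
  "slide": [
    [0,0,-0.04],
    [0,0,-0.08],
    [0,0,-0.08],
    [0,0,-0.08],
    [0,0,-0.08],
    [0,0,-0.08]
  ],
  "yaw": [-0.03,-0.065,-0.1,-0.135,-0.17,-0.2]
}}

```text
time: 19.88
tool_pos: [-0.1026, -0.1047, 1.1022]
tcp_rot: [2.922, 0.022, 0.804]
wrist_force: [-0.5, -1.2, 0.1]
width: 0.991
grip_force: 0.0
```

```bash
python3 st.py
```

```text
19.8833 [ 0.544 -0.551  0.654 -0.644  2.515  1.476] [-0.1026 -0.1047  1.1022] tilt 31.4 z [ 0.511 -0.103 -0.854] y [-0.015 -0.994  0.11 ] tip [-0.0209 -0.1211  0.9657] F [-0.5 -1.2  0.1]
```

Emit:
{"name": "drive_tool", "arguments": {
  "claw": [85,85],
  "slide": [
    [-0.4,-0.4,0.8],
    [-0.4,-0.4,0.8]
  ],
  "yaw": [0,0]
}}

```text
time: 20.05
tool_pos: [-0.1256, -0.129, 1.1388]
tcp_rot: [2.927, 0.031, 0.773]
wrist_force: [-17.3, 5.3, -8.9]
width: 0.998
grip_force: 0.0
```

Emit:
{"name": "drive_tool", "arguments": {
  "claw": [85,85],
  "slide": [
    [-0.5,-0.5,0.6],
    [-0.5,-0.5,0.6]
  ],
  "yaw": [0,0]
}}

```text
time: 20.22
tool_pos: [-0.1553, -0.1627, 1.1303]
tcp_rot: [2.909, 0.027, 0.805]
wrist_force: [0.3, 0.3, -0.4]
width: 0.994
grip_force: 0.0
```

```bash
python3 st.py
```

```text
20.2167 [ 0.616 -0.434  0.313 -1.004  2.662  1.139] [-0.1553 -0.1627  1.1303] tilt 31.7 z [ 0.513 -0.114 -0.851] y [-0.015 -0.992  0.123] tip [-0.0732 -0.1808  0.9942] F [ 0.3  0.3 -0.4]
```

The lean is now 31.7° forward with about 7° of roll, which is enough. Next I'll close the fingers, bring the arm back over the base and go to the deck.

Emit:
{"name": "drive_tool", "arguments": {
  "claw": [0,0,0,0,0,0,0,0],
  "slide": [
    [0.05,0.05,-0.02],
    [0.11,0.11,-0.04],
    [0.17,0.17,-0.06],
    [0.23,0.23,-0.08],
    [0.29,0.29,-0.1],
    [0.35,0.35,-0.12],
    [0.41,0.41,-0.14],
    [0.47,0.47,-0.16]
  ],
  "yaw": [0,0,0,0,0,0,0.015,0.03]
}}

```text
time: 20.88
tool_pos: [0.0219, 0.0233, 1.0657]
tcp_rot: [2.924, 0.113, 0.807]
wrist_force: [-0.7, -0.1, 0.7]
width: 0.001
grip_force: 0.0
```

Emit:
{"name": "drive_tool", "arguments": {
  "claw": [0,0,0,0,0,0,0,0],
  "slide": [
    [0.05,0.05,-0.02],
    [0.1,0.1,-0.04],
    [0.16,0.14,-0.06],
    [0.22,0.16,-0.08],
    [0.28,0.16,-0.12],
    [0.34,0.16,-0.16],
    [0.4,0.16,-0.2],
    [0.44,0.16,-0.26]
  ],
  "yaw": [0,0,0,0,0,0,0,0]
}}

```text
time: 21.55
tool_pos: [0.0951, 0.0823, 1.0243]
tcp_rot: [2.931, 0.108, 0.795]
wrist_force: [-0.5, 0.1, 0.6]
width: -0.0
grip_force: 0.0
```

```bash
python3 st.py
```

```text
21.55 [-1.38  -0.668  1.072  0.769  2.375  0.778] [0.0951 0.0823 1.0243] tilt 30.9 z [ 0.507 -0.08  -0.858] y [ 0.041 -0.992  0.117] tip [0.1762 0.0694 0.887 ] F [-0.5  0.1  0.6]
```

Emit:
{"name": "drive_tool", "arguments": {
  "claw": [0,0,0,0,0,0,0,0],
  "slide": [
    [0.06,0,-0.02],
    [0.12,0,-0.04],
    [0.18,0,-0.06],
    [0.24,0,-0.08],
    [0.3,0,-0.1],
    [0.36,0,-0.12],
    [0.42,0,-0.14],
    [0.48,0,-0.16]
  ],
  "yaw": [0,0,0,0,0,0,0,0]
}}

```text
time: 22.22
tool_pos: [0.259, 0.1118, 0.953]
tcp_rot: [2.884, 0.084, 0.829]
wrist_force: [-0.8, 0.6, 0.4]
width: 0.001
grip_force: 0.0
```

```bash
python3 st.py
```

```text
22.2167 [-2.351 -0.908  1.253  1.548  2.662  0.625] [0.259  0.1118 0.953 ] tilt 33.0 z [ 0.532 -0.119 -0.838] y [ 0.015 -0.989  0.149] tip [0.344  0.0928 0.8189] F [-0.8  0.6  0.4]
```

I fitted the wrist geometry from the logged states: wrist centre 0.1745 m behind the TCP, with a 25 mm lateral offset. The arm crossed the axis on the wrong branch. I'll swing back round and then cross along the exact arm-plane direction.

Emit:
{"name": "drive_tool", "arguments": {
  "claw": [0,0,0,0,0,0,0,0],
  "slide": [
    [-0.06,0.01,0.02],
    [-0.12,0.02,0.04],
    [-0.18,0.03,0.06],
    [-0.24,0.05,0.08],
    [-0.3,0.06,0.08],
    [-0.35,0.06,0.08],
    [-0.4,0.05,0.08],
    [-0.45,0.03,0.08]
  ],
  "yaw": [0,0,0,0,0,0,0,0]
}}

```text
time: 22.88
tool_pos: [0.0506, 0.1374, 0.9939]
tcp_rot: [2.884, 0.092, 0.83]
wrist_force: [-0.4, 1.5, -0.8]
width: -0.003
grip_force: 0.0
```

Emit:
{"name": "drive_tool", "arguments": {
  "claw": [0,0,0,0,0,0,0,0],
  "slide": [
    [-0.04,-0.02,0],
    [-0.08,-0.05,0],
    [-0.12,-0.09,0],
    [-0.16,-0.14,0],
    [-0.2,-0.2,0],
    [-0.22,-0.26,0],
    [-0.22,-0.3,0],
    [-0.22,-0.3,0]
  ],
  "yaw": [0,0,0,0,0,0,0,0]
}}

```text
time: 23.55
tool_pos: [-0.057, -0.0002, 0.9934]
tcp_rot: [2.89, 0.09, 0.828]
wrist_force: [-0.9, 1.0, 0.2]
width: -0.001
grip_force: 0.0
```

```bash
python3 st.py
```

```text
23.55 [ 0.037 -0.782  1.164 -0.163  2.194  1.412] [-5.700e-02 -2.000e-04  9.934e-01] tilt 32.9 z [ 0.531 -0.112 -0.84 ] y [ 0.02  -0.989  0.145] tip [ 0.0279 -0.0182  0.859 ] F [-0.9  1.   0.2]
```

Emit:
{"name": "drive_tool", "arguments": {
  "claw": [0,0,0,0,0,0,0,0],
  "slide": [
    [0.07,0.003,0],
    [0.14,0.005,0],
    [0.21,0.008,0],
    [0.28,0.01,0],
    [0.35,0.013,0],
    [0.42,0.016,0],
    [0.49,0.018,0],
    [0.56,0.021,0]
  ],
  "yaw": [0,0,0,0,0,0,0,0]
}}

```text
time: 24.22
tool_pos: [0.2274, 0.0111, 0.9927]
tcp_rot: [2.89, 0.082, 0.822]
wrist_force: [-0.2, 0.1, -0.9]
width: -0.001
grip_force: 0.0
```

```bash
python3 st.py
```

```text
24.2167 [ 0.047 -0.468  1.172 -0.148  1.88   1.476] [0.2274 0.0111 0.9927] tilt 32.7 z [ 0.527 -0.116 -0.842] y [ 0.015 -0.989  0.145] tip [ 0.3118 -0.0074  0.858 ] F [-0.2  0.1 -0.9]
```

```bash
cat > pose.py <<'E'
from h import *
import pickle
for n in("top","side"):
    c=pickle.load(open(n+".pkl","rb"));g=cv2.GaussianBlur(c["color"],(3,3),0).astype(float);w=g[:,:,0]-g[:,:,2]   # wood>0
    gr=g.mean(2)
    def cross(a,lev):
        i=np.where((a[:-1]-lev)*(a[1:]-lev)<=0)[0]
        return [k+(lev-a[k])/(a[k+1]-a[k]+1e-9) for k in i]
    R=[];F=[];Fe=[]
    if n=="top":
        for v in range(225,310,3):
            q=cross(w[v,294:325],14);  R+= [onz(c,294+q[-1],v,.012)] if q else []
        for u in range(170,300,4):
            q=cross(w[305:340,u],14);  F+= [onz(c,u,305+q[-1],.012)] if q else []
        for v in range(225,300,3):   # fence right edge: max gradient
            r=gr[v,184:200];print(r.astype(int).tolist()) if v in(240,282) else 0
        print("R",len(R),"F",len(F))
        for nm,P,ax in(("R",R,1),("F",F,0)):
            P=np.array(P)[:,:2]
            l=cv2.fitLine(P.astype(np.float32),cv2.DIST_HUBER,0,.001,.001).ravel();a=np.degrees(np.arctan2(l[1],l[0]));print(nm,l.round(4),a.round(2))
E
python3 pose.py
```

```text
[127, 134, 129, 118, 116, 122, 115, 87, 78, 102, 119, 120, 119, 119, 120, 122]
[120, 123, 129, 132, 132, 132, 133, 123, 91, 74, 95, 116, 118, 115, 115, 117]
R 29 F 33
R [ 0.9969  0.0783  0.5423 -0.0229] 4.49
F [ 0.0808 -0.9967  0.4039  0.1269] -85.37
```

Emit:
{"name": "drive_tool", "arguments": {
  "claw": [0,0,0,0,0,0,0,0],
  "slide": [
    [0.03,0,-0.07],
    [0.06,0,-0.14],
    [0.09,-0.01,-0.21],
    [0.12,-0.01,-0.28],
    [0.15,-0.02,-0.35],
    [0.18,-0.02,-0.42],
    [0.21,-0.03,-0.49],
    [0.24,-0.03,-0.56]
  ],
  "yaw": [0.005,0.01,0.015,0.02,0.025,0.025,0.025,0.025]
}}

```text
time: 24.88
tool_pos: [0.3454, -0.0026, 0.7112]
tcp_rot: [2.903, 0.205, 0.836]
wrist_force: [0.6, -0.4, 0.1]
width: 0.001
grip_force: 0.0
```

Emit:
{"name": "drive_tool", "arguments": {
  "claw": [0,0,0,0,0,0,0,0],
  "slide": [
    [0.03,0,-0.07],
    [0.06,0,-0.14],
    [0.09,-0.01,-0.21],
    [0.12,-0.02,-0.28],
    [0.15,-0.03,-0.35],
    [0.17,-0.036,-0.42],
    [0.18,-0.036,-0.49],
    [0.183,-0.036,-0.56]
  ],
  "yaw": [0,0,0,0,0,0,0,0]
}}

```text
time: 25.55
tool_pos: [0.437, -0.02, 0.4312]
tcp_rot: [2.904, 0.206, 0.835]
wrist_force: [-0.2, 0.2, 0.2]
width: -0.002
grip_force: 0.0
```

```bash
cat > st.py <<'E'
from h import *
s=bot.read_state();R=cv2.Rodrigues(s['tcp_rot'])[0];p=s['tool_pos'];a=np.radians(4.55);U=np.array([[np.cos(a),np.sin(a)],[-np.sin(a),np.cos(a)]])
O=np.array([.6125,.1533])
if __name__=="__main__":
    print(round(s['time'],2),s['q'].round(3),p.round(4),'tilt',np.degrees(np.arccos(-R[2,2])).round(1),'x',R[:,0].round(3),'y',R[:,1].round(3),'z',R[:,2].round(3))
    print('F coder',(U@s['wrist_force'][:2]).round(1),s['wrist_force'][2].round(1))
    L=bot.tip_reach;print('tip',(p+R[:,2]*L).round(4))
    for n,x,y in(('c',0,0),('left back front',.011,-.0145),('left back rear',-.011,-.0145),('right front',.011,.0145),('right rear',-.011,.0145)):
        t=p+R@np.array([x,y,L]);print(n,'coder',((U@(t[:2]-O))*1e3).round(1),'z',(t[2]*1e3).round(1))
E
python3 st.py
```

```text
25.55 [-0.095 -0.412  2.236 -0.029  0.748  1.35 ] [ 0.437  -0.02    0.4312] tilt 32.7 x [0.839 0.161 0.52 ] y [ 0.099 -0.984  0.146] z [ 0.535 -0.071 -0.842]
F coder [-0.2  0.2] 0.2
tip [ 0.5297 -0.0322  0.2852]
c coder [ -97.2 -178.4] z 285.2
left back front coder [ -88.2 -163. ] z 288.8
left back rear coder [-106.9 -165.1] z 277.4
right front coder [ -87.6 -191.7] z 293.1
right rear coder [-106.3 -193.8] z 281.6
```

Emit:
{"name": "drive_tool", "arguments": {
  "claw": [0,0,0,0,0,0,0,0],
  "slide": [
    [0.018,0,-0.07],
    [0.036,0,-0.14],
    [0.036,0,-0.21],
    [0.036,0,-0.28],
    [0.036,0,-0.35],
    [0.036,0,-0.42],
    [0.036,0,-0.48],
    [0.036,0,-0.52]
  ],
  "yaw": [0,0,0,0,0,0,0,0]
}}

```text
time: 26.22
tool_pos: [0.4528, -0.0194, 0.1698]
tcp_rot: [2.907, 0.207, 0.829]
wrist_force: [-0.6, -0.5, -0.7]
width: -0.001
grip_force: 0.0
```

```bash
python3 st.py; python3 - <<'E'
from h import *
a=bot.read_camera("side")["color"][150:390,110:430,::-1]
cv2.imwrite("pics/a1.png",cv2.resize(a,(800,600)))
E
```

```text
26.22 [-0.089  0.022  2.455 -0.215  0.102  1.547] [ 0.4528 -0.0194  0.1698] tilt 32.4 x [0.841 0.161 0.516] y [ 0.1   -0.984  0.144] z [ 0.531 -0.069 -0.845]
F coder [-0.6 -0.5] -0.7
tip [ 0.5448 -0.0314  0.0233]
c coder [ -82.1 -178.8] z 23.3
left back front coder [ -73.1 -163.4] z 26.9
left back rear coder [ -91.8 -165.4] z 15.6
right front coder [ -72.4 -192.1] z 31.1
right rear coder [ -91.2 -194.1] z 19.7
```

View pics/a1.png

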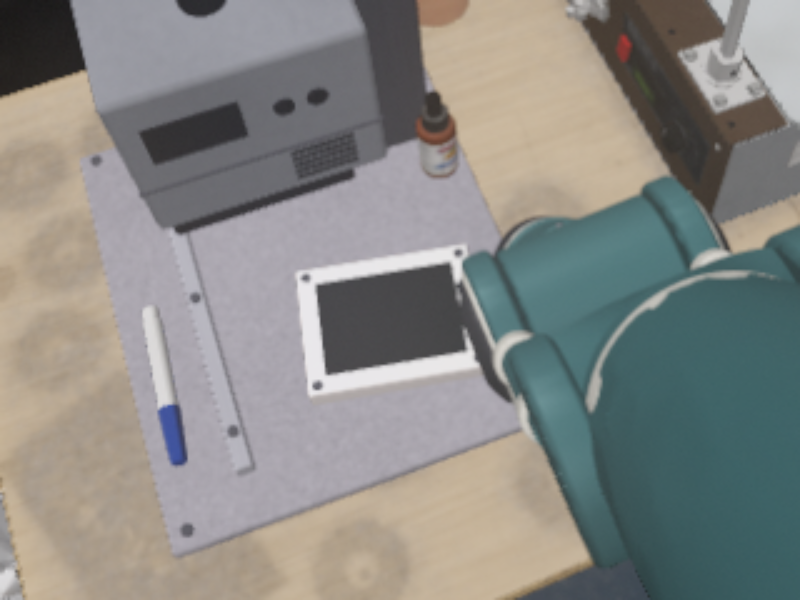

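The side view shows the tool low, just right of the plate (right edge at about (470,310)), with the bottle clear at (437,140). Next I'll push left toward the fence.

Emit:
{"name": "drive_tool", "arguments": {
  "claw": [0,0,0,0,0,0,0,0],
  "slide": [
    [-0.002,0.025,-0.005],
    [-0.004,0.05,-0.005],
    [-0.005,0.065,-0.005],
    [-0.007,0.08,-0.005],
    [-0.008,0.095,-0.005],
    [-0.009,0.11,-0.005],
    [-0.01,0.125,-0.005],
    [-0.011,0.14,-0.005]
  ],
  "yaw": [0,0,0,0,0,0,0,0]
}}

```text
time: 26.93
tool_pos: [0.4495, 0.0499, 0.1717]
tcp_rot: [2.902, 0.204, 0.837]
wrist_force: [-0.0, -2.3, -1.0]
width: -0.0
grip_force: 1.0
```

Emit:
{"name": "drive_tool", "arguments": {
  "claw": [0,0,0],
  "slide": [
    [-0.001,0.014,0],
    [-0.002,0.024,0],
    [-0.002,0.03,0]
  ],
  "yaw": [0,0,0]
}}

```text
time: 27.18
tool_pos: [0.4484, 0.065, 0.1717]
tcp_rot: [2.902, 0.205, 0.837]
wrist_force: [0.4, -2.4, 1.1]
width: 0.001
grip_force: 1.4
```

```bash
python3 st.py
```

```text
27.18 [ 0.147  0.025  2.448 -0.924  0.188  2.449] [0.4484 0.065  0.1717] tilt 32.8 x [0.838 0.161 0.521] y [ 0.098 -0.984  0.146] z [ 0.536 -0.072 -0.841]
F coder [ 0.2 -2.4] 1.1
tip [0.5414 0.0526 0.0259]
c coder [-78.8 -94.8] z 25.9
left back front coder [-69.8 -79.4] z 29.5
left back rear coder [-88.5 -81.5] z 18.0
right front coder [ -69.2 -108.1] z 33.7
right rear coder [ -87.9 -110.1] z 22.3
```

Emit:
{"name": "drive_tool", "arguments": {
  "claw": [0,0,0,0],
  "slide": [
    [0,0.008,-0.004],
    [0,0.014,-0.008],
    [0,0.018,-0.008],
    [0,0.02,-0.008]
  ],
  "yaw": [0,0,0,0]
}}

```text
time: 27.52
tool_pos: [0.4509, 0.0739, 0.17]
tcp_rot: [2.899, 0.2, 0.843]
wrist_force: [1.6, -8.4, 8.7]
width: -0.0
grip_force: 5.0
```

Emit:
{"name": "drive_tool", "arguments": {
  "claw": [0,0],
  "slide": [
    [0,0.003,0],
    [0,0.004,0]
  ],
  "yaw": [0,0]
}}

```text
time: 27.68
tool_pos: [0.4508, 0.0758, 0.17]
tcp_rot: [2.899, 0.2, 0.843]
wrist_force: [2.1, -7.4, 7.4]
width: 0.0
grip_force: 4.5
```

```bash
python3 st.py
```

```text
27.68 [ 0.176  0.038  2.441 -0.998  0.2    2.55 ] [0.4508 0.0758 0.17  ] tilt 33.0 x [0.837 0.159 0.524] y [ 0.094 -0.985  0.147] z [ 0.539 -0.074 -0.839]
F coder [ 1.5 -7.5] 7.4
tip [0.5443 0.063  0.0246]
c coder [-75.1 -84.6] z 24.6
left back front coder [-66.  -69.2] z 28.2
left back rear coder [-84.7 -71.2] z 16.7
right front coder [-65.6 -97.9] z 32.5
right rear coder [-84.2 -99.9] z 21.0
```

```bash
python3 - <<'E'
from h import *
import pickle
o=[]
for n,(y0,x0) in(("top",(140,140)),("side",(170,110))):
    c=bot.read_camera(n);pickle.dump(c,open(n+"2.pkl","wb"));o.append(cv2.resize(c["color"][y0:y0+200,x0:x0+200,::-1],(400,400),interpolation=2))
cv2.imwrite("pics/a2.png",np.hstack(o))
E
```

```text
(no output)
```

View pics/a2.png

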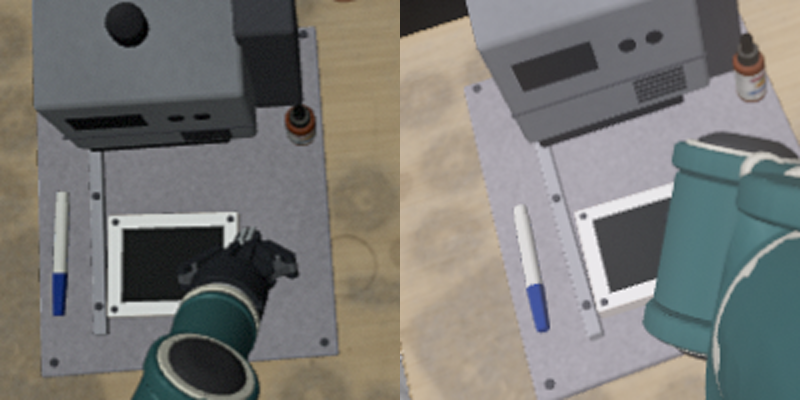

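The plate lies close to the fence: its left edge is at about px 108 against the fence face at about 104 in the left half. I'll measure the gap and angle.

```bash
cat > pl.py <<'E'
from h import *
import pickle,sys
from st import U,O
def edges(c):
    g=c["color"].astype(float).min(2);L=[]
    pts=[]
    for v in range(240,305,2):
        r=g[v,185:215];i=np.where((r[:-1]<150)&(r[1:]>=150))[0]
        if len(i): k=i[0];pts.append(onz(c,185+k+(150-r[k])/(r[k+1]-r[k]),v,.032)[:2])
    return np.array(pts)
if __name__=="__main__":
    c=bot.read_camera("top") if len(sys.argv)<2 else pickle.load(open(sys.argv[1],"rb"))
    P=(edges(c)-O)@U.T*1e3
    P=P[abs(P[:,1]-np.median(P[:,1]))<3]
    if len(P)>4:
        a=np.polyfit(P[:,0],P[:,1],1);print("left edge n",len(P),"x",P[:,0].min().round(),P[:,0].max().round(),"y at mid",np.median(P[:,1]).round(1),"angle deg",np.degrees(np.arctan(a[0])).round(2))
    g=c["color"].astype(float).min(2);Q=[]
    for u in range(205,232,2):
        for nm,sl in(("front",range(310,280,-1)),("rear",range(205,262))):
            sl=list(sl);r=g[sl,u];i=np.where((r[:-1]<150)&(r[1:]>=150))[0]
            if len(i):
                k=i[0];v=sl[k]+(sl[1]-sl[0])*(150-r[k])/(r[k+1]-r[k]);Q.append((nm,*((U@(onz(c,u,v,.032)[:2]-O))*1e3)))
    for nm in("front","rear"):
        q=np.array([t[1:] for t in Q if t[0]==nm])
        if len(q)>3: print(nm,np.median(q[:,0]).round(1),"slope deg",np.degrees(np.arctan(np.polyfit(q[:,1],q[:,0],1)[0])).round(2))
E
python3 pl.py top2.pkl
```

```text
left edge n 25 x -148.0 -45.0 y at mid 69.6 angle deg -1.68
front -154.3 slope deg -2.44
rear -45.0 slope deg 3.43
```

Emit:
{"name": "drive_tool", "arguments": {
  "claw": [0,0,0,0,0],
  "slide": [
    [0,0,0],
    [0,0,0],
    [0,0,0],
    [0,0,0],
    [0,0,0]
  ],
  "yaw": [0.005,0.01,0.014,0.017,0.017]
}}

```text
time: 28.2
tool_pos: [0.4511, 0.0744, 0.1702]
tcp_rot: [2.904, 0.276, 0.847]
wrist_force: [4.0, -14.5, 7.5]
width: -0.0
grip_force: 8.2
```

```bash
python3 st.py; python3 pl.py
```

```text
28.2 [ 0.16   0.035  2.443 -0.924  0.17   2.419] [0.4511 0.0744 0.1702] tilt 32.9 x [0.828 0.202 0.523] y [ 0.144 -0.978  0.15 ] z [ 0.541 -0.049 -0.839]
F coder [  2.8 -14.8] 7.5
tip [0.545  0.066  0.0247]
c coder [-74.3 -81.7] z 24.7
left back front coder [-66.  -65.9] z 28.3
left back rear coder [-84.5 -68.9] z 16.8
right front coder [-64.  -94.5] z 32.6
right rear coder [-82.5 -97.5] z 21.1
left edge n 26 x -152.0 -45.0 y at mid 71.9 angle deg -1.9
front -155.0 slope deg 0.24
rear -45.3 slope deg 2.03
```

The force is 14.8 N into the fence, so the plate is seated. Before going round to the front I'll fit a quick kinematic model to check that the pose at the front of the plate is within reach.

```bash
cat > kin.py <<'E'
import numpy as np
from scipy.optimize import least_squares
from scipy.spatial.transform import Rotation as Ro
D=[([1.0711,.2646,1.605,0,1.2737,-.0369],[.3012,.6038,.4036]),([.131,.175,.459,.001,2.504,-.352],[.4198,.0805,1.0368]),
([.245,-.012,.312,-.027,2.662,-.26],[.1825,.0689,1.1328]),([0,-.173,1.065,.293,2.329,-2.113],[.3363,.0613,.941]),
([1.463,.034,.869,-.231,2.443,1.895],[.0464,.4233,.9446]),([.616,-.434,.313,-1.004,2.662,1.139],[-.1553,-.1627,1.1303]),
([-2.351,-.908,1.253,1.548,2.662,.625],[.259,.1118,.953]),([.047,-.468,1.172,-.148,1.88,1.476],[.2274,.0111,.9927]),
([-.095,-.412,2.236,-.029,.748,1.35],[.437,-.02,.4312]),([-.089,.022,2.455,-.215,.102,1.547],[.4528,-.0194,.1698]),
([.16,.035,2.443,-.924,.17,2.419],[.4511,.0744,.1702])]
def fk(q,p):
    h,a,L1,L2,ox,d,lat=p
    R1=Ro.from_euler('z',q[0]);R2=R1*Ro.from_euler('y',q[1]);R3=R2*Ro.from_euler('y',q[2])
    R5=R3*Ro.from_euler('z',q[3])*Ro.from_euler('y',q[4]);R6=R5*Ro.from_euler('z',np.pi/2+q[5])
    return R1.apply([a,lat,h])+R2.apply([0,0,L1])+R3.apply([ox,0,L2])+R5.apply([0,0,d]),R6
f=least_squares(lambda p:np.concatenate([fk(q,p)[0]-x for q,x in D]),[.2,0,.45,.4,0,.1745,.025])
P=f.x
lo=np.array([-2.63,-.94,.31,-1.31,0,-2.55]);hi=np.array([2.63,2.18,2.57,4.45,2.66,2.55])
def ik(pos,R,q0):
    g=lambda q:np.r_[(fk(q,P)[0]-pos)*10,(fk(q,P)[1]*R.inv()).as_rotvec()*3]
    r=least_squares(g,np.clip(q0,lo+1e-3,hi-1e-3),bounds=(lo,hi));return r.x,np.sqrt(2*r.cost)
E
python3 - <<'E'
from kin import *
from st import s,U,O
print("fit",P.round(4),np.abs(f.fun).max())
q=s['q'];p=s['tool_pos'];R=Ro.from_rotvec(s['tcp_rot']);print((fk(q,P)[0]-p).round(4),((fk(q,P)[1]*R.inv()).as_rotvec()).round(4))
tip=p+R.apply([0,0,.173])
for yaw in(-4,0,6,12,18):
  R2=Ro.from_euler('z',yaw,degrees=True)*R
  for cx,z in((-175,.022),(-185,.022),(-175,.07),(-60,.022),(12,.022)):
    t=np.r_[O+U.T@np.array([cx,3])/1e3,z]
    b=min((ik(t-R2.apply([0,0,.173]),R2,q0) for q0 in (q,[.3,0,2.4,-.5,.3,2.0],[.3,0,2.4,0.0,.3,1.6])),key=lambda b:b[1])
    print(yaw,cx,z,b[0].round(2),"err",b[1].round(3))
E
```

```text
fit [0.2517 0.     0.5123 0.5662 0.0015 0.1745 0.0249] 0.0002840526522735476
[ 0.     -0.     -0.0001] [-0.  0. -0.]
-4 -175 0.022 [ 0.46 -0.13  2.55 -0.77  0.37  2.55] err 0.282
-4 -185 0.022 [ 0.47 -0.15  2.57 -0.76  0.38  2.55] err 0.288
-4 -175 0.07 [ 0.5  -0.22  2.53 -0.75  0.48  2.55] err 0.087
-4 -60 0.022 [ 0.37  0.1   2.35 -0.83  0.33  2.55] err 0.19
-4 12 0.022 [ 0.34  0.22  2.21 -0.86  0.32  2.55] err 0.109
0 -175 0.022 [ 0.44 -0.13  2.57 -0.83  0.33  2.55] err 0.186
0 -185 0.022 [ 0.46 -0.14  2.57 -0.81  0.35  2.55] err 0.209
0 -175 0.07 [ 0.48 -0.23  2.55 -0.78  0.43  2.52] err 0.0
0 -60 0.022 [ 0.36  0.09  2.37 -0.9   0.28  2.55] err 0.109
0 12 0.022 [ 0.32  0.22  2.23 -0.92  0.27  2.55] err 0.032
6 -175 0.022 [ 0.43 -0.11  2.57 -0.92  0.28  2.55] err 0.141
6 -185 0.022 [ 0.44 -0.11  2.57 -0.91  0.3   2.55] err 0.217
6 -175 0.07 [ 0.42 -0.25  2.57 -0.66  0.36  2.27] err 0.019
6 -60 0.022 [ 0.32  0.09  2.39 -1.    0.2   2.55] err 0.0
6 12 0.022 [ 0.29  0.21  2.25 -0.86  0.19  2.38] err 0.0
12 -175 0.022 [ 0.37 -0.11  2.57 -0.73  0.21  2.22] err 0.208
12 -185 0.022 [ 0.38 -0.12  2.57 -0.69  0.23  2.19] err 0.287
12 -175 0.07 [ 0.36 -0.26  2.57 -0.43  0.32  1.91] err 0.083
12 -60 0.022 [ 0.28  0.08  2.4  -0.76  0.12  2.18] err 0.0
12 12 0.022 [ 0.24  0.2   2.26 -0.55  0.13  1.94] err 0.0
18 -175 0.022 [ 0.29 -0.12  2.57 -0.27  0.16  1.62] err 0.248
18 -185 0.022 [ 0.31 -0.13  2.57 -0.27  0.19  1.63] err 0.329
18 -175 0.07 [ 0.29 -0.27  2.57 -0.13  0.29  1.47] err 0.121
18 -60 0.022 [ 0.22  0.07  2.41 -0.    0.08  1.29] err 0.0
18 12 0.022 [0.2  0.19 2.27 0.12 0.11 1.16] err 0.0
```

The model fits to 0.3 mm. Edge-pushing from the current front position isn't reachable, since joint 3 would hit its limit. Instead I'll press on the rubber pad to drag the plate forward first, then push the front edge. First I back off and lift.

Emit:
{"name": "drive_tool", "arguments": {
  "claw": [0,0,0,0,0,0],
  "slide": [
    [0.001,-0.015,0],
    [0.002,-0.03,0],
    [0.002,-0.03,0.04],
    [0.002,-0.03,0.08],
    [0.002,-0.03,0.1],
    [0.002,-0.03,0.1]
  ],
  "yaw": [0,0,0,0.01,0.025,0.04]
}}

```text
time: 28.75
tool_pos: [0.4502, 0.0613, 0.2154]
tcp_rot: [2.915, 0.421, 0.859]
wrist_force: [0.5, 0.5, 0.0]
width: -0.001
grip_force: 0.0
```

```bash
python3 st.py; python3 pl.py; python3 - <<'E'
from kin import *
from st import s,U,O
q=s['q'];p=s['tool_pos'];R=Ro.from_rotvec(s['tcp_rot'])
for yaw in(-6,-4,-2,0,3):
  R2=Ro.from_euler('z',yaw,degrees=True)*R
  for cx,z in((-75,.04),(-10,.04),(-120,.0205),(-105,.0205),(-50,.0205),(12,.0205)):
    t=np.r_[O+U.T@np.array([cx,3])/1e3,z];pt=t-R2.apply([0,0,.173])
    b=min((ik(pt,R2,q0) for q0 in (q,[.3,0,2.4,-.5,.3,2.0],[.3,0,2.4,-1.,.3,2.4])),key=lambda b:b[1])
    print(yaw,cx,z,"TCP",pt.round(3),b[0].round(2),"err",b[1].round(3))
E
```

```text
28.75 [ 0.098 -0.079  2.432 -0.211  0.223  1.575] [0.4502 0.0613 0.2154] tilt 32.8 x [0.806 0.281 0.521] y [ 0.24  -0.96   0.147] z [ 0.541  0.007 -0.841]
F coder [0.5 0.4] 0.0
tip [0.5441 0.0624 0.0696]
c coder [-75.4 -85.2] z 69.6
left back front coder [-68.7 -68.6] z 73.2
left back rear coder [-86.9 -73.4] z 61.8
right front coder [-64.  -96.9] z 77.5
right rear coder [ -82.1 -101.7] z 66.0
left edge n 26 x -152.0 -45.0 y at mid 71.9 angle deg -1.81
front -155.1 slope deg 1.89
rear -45.3 slope deg 2.06
-6 -75 0.04 TCP [0.444 0.159 0.185] [ 0.38  0.04  2.39 -0.88  0.31  2.55] err 0.043
-6 -10 0.04 TCP [0.509 0.164 0.185] [ 0.34  0.15  2.27 -0.88  0.3   2.52] err 0.0
-6 -120 0.0205 TCP [0.399 0.155 0.166] [ 0.39 -0.01  2.47 -0.86  0.29  2.55] err 0.159
-6 -105 0.0205 TCP [0.414 0.156 0.166] [ 0.38  0.02  2.45 -0.87  0.29  2.55] err 0.148
-6 -50 0.0205 TCP [0.469 0.161 0.166] [ 0.35  0.12  2.35 -0.9   0.27  2.55] err 0.101
-6 12 0.0205 TCP [0.531 0.166 0.166] [ 0.32  0.22  2.23 -0.92  0.27  2.55] err 0.033
-4 -75 0.04 TCP [0.444 0.156 0.185] [ 0.37  0.03  2.4  -0.92  0.28  2.55] err 
[... 1231 characters left out ...]
 0.01  2.47 -0.98  0.21  2.55] err 0.033
0 -50 0.0205 TCP [0.469 0.151 0.166] [ 0.32  0.11  2.37 -0.99  0.2   2.53] err 0.0
0 12 0.0205 TCP [0.53  0.156 0.166] [ 0.29  0.21  2.25 -0.86  0.19  2.38] err 0.0
3 -75 0.04 TCP [0.444 0.144 0.185] [ 0.31  0.02  2.42 -0.73  0.2   2.22] err 0.0
3 -10 0.04 TCP [0.509 0.149 0.185] [ 0.28  0.13  2.29 -0.63  0.19  2.09] err 0.0
3 -120 0.0205 TCP [0.399 0.14  0.166] [ 0.34 -0.02  2.51 -1.    0.17  2.52] err 0.0
3 -105 0.0205 TCP [0.414 0.142 0.166] [ 0.33  0.01  2.48 -0.99  0.17  2.5 ] err 0.0
3 -50 0.0205 TCP [0.469 0.146 0.166] [ 0.29  0.1   2.38 -0.9   0.16  2.38] err 0.0
3 12 0.0205 TCP [0.531 0.151 0.166] [ 0.27  0.2   2.26 -0.74  0.16  2.2 ] err 0.0
```

Emit:
{"name": "drive_tool", "arguments": {
  "claw": [0,0,0,0,0,0],
  "slide": [
    [-0.02,0.05,0],
    [-0.05,0.11,0],
    [-0.082,0.162,-0.01],
    [-0.082,0.162,-0.03],
    [-0.082,0.162,-0.05],
    [-0.082,0.162,-0.056]
  ],
  "yaw": [0.005,0.01,0.017,0.017,0.017,0.017]
}}

```text
time: 29.3
tool_pos: [0.4069, 0.1424, 0.1838]
tcp_rot: [2.918, 0.499, 0.856]
wrist_force: [-0.8, -0.1, 0.4]
width: 0.0
grip_force: 0.0
```

```bash
python3 st.py
```

```text
29.3 [ 0.338 -0.048  2.485 -0.76   0.213  2.278] [0.4069 0.1424 0.1838] tilt 32.4 x [0.793 0.323 0.516] y [ 0.29  -0.946  0.146] z [ 0.535  0.034 -0.844]
F coder [-0.8 -0. ] 0.4
tip [0.4998 0.1482 0.0374]
c coder [-112.8    3.9] z 37.4
left back front coder [-106.9   20.7] z 41.0
left back rear coder [-124.9   15.1] z 29.7
right front coder [-100.7   -7.3] z 45.2
right rear coder [-118.7  -13. ] z 33.9
```

Emit:
{"name": "drive_tool", "arguments": {
  "claw": [0,0],
  "slide": [
    [0,0,-0.003],
    [0,0,-0.003]
  ],
  "yaw": [0,0]
}}

```text
time: 29.47
tool_pos: [0.408, 0.1418, 0.1833]
tcp_rot: [2.918, 0.496, 0.858]
wrist_force: [0.2, 0.1, 0.2]
width: -0.004
grip_force: 0.0
```

Emit:
{"name": "drive_tool", "arguments": {
  "claw": [0,0],
  "slide": [
    [0,0,-0.003],
    [0,0,-0.003]
  ],
  "yaw": [0,0]
}}

```text
time: 29.63
tool_pos: [0.4087, 0.1415, 0.1825]
tcp_rot: [2.918, 0.494, 0.861]
wrist_force: [-2.3, 1.0, 4.5]
width: 0.001
grip_force: 2.1
```

Emit:
{"name": "drive_tool", "arguments": {
  "claw": [0,0],
  "slide": [
    [0,0,-0.003],
    [0,0,-0.003]
  ],
  "yaw": [0,0]
}}

```text
time: 29.8
tool_pos: [0.4089, 0.1416, 0.1818]
tcp_rot: [2.918, 0.493, 0.863]
wrist_force: [-13.2, 0.6, 17.9]
width: -0.005
grip_force: 9.0
```

Emit:
{"name": "drive_tool", "arguments": {
  "claw": [0,0,0,0],
  "slide": [
    [0.006,0.001,0.001],
    [0.015,0.001,0.001],
    [0.025,0.002,0.001],
    [0.035,0.003,0.001]
  ],
  "yaw": [0,0,0,0]
}}

```text
time: 30.13
tool_pos: [0.4266, 0.1429, 0.1822]
tcp_rot: [2.918, 0.493, 0.863]
wrist_force: [-5.9, 1.7, 9.3]
width: -0.0
grip_force: 4.3
```

```bash
python3 st.py; python3 pl.py
```

```text
30.13 [ 0.322 -0.007  2.451 -0.779  0.199  2.287] [0.4266 0.1429 0.1822] tilt 32.7 x [0.792 0.319 0.52 ] y [ 0.286 -0.947  0.146] z [ 0.539  0.033 -0.842]
F coder [-5.7  2.2] 9.3
tip [0.5201 0.1487 0.0362]
c coder [-92.5   2.7] z 36.2
left back front coder [-86.6  19.6] z 39.9
left back rear coder [-104.5   13.9] z 28.4
right front coder [-80.5  -8.5] z 44.1
right rear coder [-98.4 -14.1] z 32.6
left edge n 20 x -161.0 -45.0 y at mid 71.4 angle deg -1.21
front -153.1 slope deg 2.76
rear -45.2 slope deg 2.23
```

Emit:
{"name": "drive_tool", "arguments": {
  "claw": [0,0,0,0,0],
  "slide": [
    [0,0,-0.003],
    [0.006,0.001,-0.004],
    [0.014,0.002,-0.004],
    [0.022,0.003,-0.004],
    [0.03,0.004,-0.004]
  ],
  "yaw": [0,0,0,0,0]
}}

```text
time: 30.6
tool_pos: [0.4414, 0.1447, 0.1814]
tcp_rot: [2.916, 0.492, 0.864]
wrist_force: [-23.2, -2.6, 32.4]
width: 0.001
grip_force: 16.2
```

```bash
python3 st.py|head -4; python3 pl.py
```

```text
30.6 [ 0.314  0.023  2.424 -0.785  0.194  2.287] [0.4414 0.1447 0.1814] tilt 32.8 x [0.792 0.319 0.521] y [ 0.285 -0.947  0.147] z [ 0.54   0.032 -0.841]
F coder [-23.4  -0.8] 32.4
tip [0.535  0.1503 0.0356]
c coder [-77.5   3.1] z 35.6
left edge n 20 x -144.0 -31.0 y at mid 71.2 angle deg -0.76
front -134.4 slope deg 11.04
rear -31.9 slope deg 2.19
```

Emit:
{"name": "drive_tool", "arguments": {
  "claw": [0,0,0,0],
  "slide": [
    [0.012,0.001,0.001],
    [0.026,0.002,0.001],
    [0.04,0.004,0.001],
    [0.052,0.005,0.001]
  ],
  "yaw": [0,0,0,0]
}}

```text
time: 30.98
tool_pos: [0.4674, 0.1471, 0.1816]
tcp_rot: [2.916, 0.492, 0.863]
wrist_force: [-19.6, -2.8, 26.0]
width: 0.002
grip_force: 13.1
```

```bash
python3 st.py|head -4; python3 pl.py
```

```text
30.98 [ 0.3    0.069  2.374 -0.745  0.191  2.236] [0.4674 0.1471 0.1816] tilt 32.7 x [0.792 0.319 0.52 ] y [ 0.285 -0.947  0.147] z [ 0.54   0.032 -0.841]
F coder [-19.8  -1.3] 26.0
tip [0.5609 0.1527 0.0357]
c coder [-51.4   3.5] z 35.7
left edge n 14 x -110.0 -27.0 y at mid 72.1 angle deg 0.62
rear -6.4 slope deg 1.18
```

Emit:
{"name": "drive_tool", "arguments": {
  "claw": [0,0,0,0,0,0],
  "slide": [
    [0.014,0.001,0],
    [0.03,0.003,0],
    [0.046,0.004,0],
    [0.062,0.005,0],
    [0.078,0.007,0],
    [0.09,0.008,0]
  ],
  "yaw": [0,0,0,0,0,0]
}}

```text
time: 31.53
tool_pos: [0.5135, 0.1517, 0.1818]
tcp_rot: [2.917, 0.493, 0.866]
wrist_force: [-8.7, 0.6, 13.9]
width: -0.005
grip_force: 7.1
```

```bash
python3 st.py; python3 pl.py;python3 - <<'E'
from h import *
import pickle
o=[]
for n,(y0,x0) in(("top",(140,140)),("side",(170,110))):
    c=bot.read_camera(n);pickle.dump(c,open(n+"2.pkl","wb"));o.append(cv2.resize(c["color"][y0:y0+200,x0:x0+200,::-1],(400,400),interpolation=2))
cv2.imwrite("pics/a3.png",np.hstack(o))
E
```

```text
31.53 [ 0.278  0.147  2.284 -0.666  0.188  2.139] [0.5135 0.1517 0.1818] tilt 32.8 x [0.791 0.319 0.522] y [ 0.286 -0.947  0.145] z [ 0.541  0.034 -0.84 ]
F coder [-8.7  1.3] 13.9
tip [0.6073 0.1576 0.0361]
c coder [-4.8  4.7] z 36.1
left back front coder [ 1.1 21.6] z 39.7
left back rear coder [-16.8  15.9] z 28.3
right front coder [ 7.2 -6.5] z 44.0
right rear coder [-10.7 -12.1] z 32.5
front -167.2 slope deg -15.17
rear -4.4 slope deg -1.42
```

View pics/a3.png

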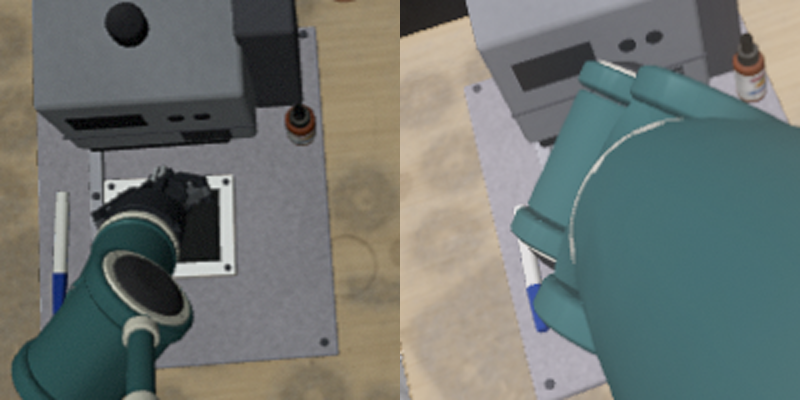

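The tool slipped along the pad once the normal load dropped. The plate's rear is now about at x=-3, with its rear edge at left-half row ~176, still square by the fence and nothing else disturbed. I'll re-grip further forward on the pad and press a little harder.

Emit:
{"name": "drive_tool", "arguments": {
  "claw": [0,0,0,0,0,0,0,0],
  "slide": [
    [0,0,0.02],
    [-0.04,-0.004,0.03],
    [-0.08,-0.008,0.03],
    [-0.12,-0.012,0.03],
    [-0.12,-0.012,0.02],
    [-0.12,-0.012,0.01],
    [-0.12,-0.012,0.002],
    [-0.12,-0.012,-0.001]
  ],
  "yaw": [0,0,0,0,0,0,0,0]
}}

```text
time: 32.35
tool_pos: [0.4522, 0.1452, 0.1812]
tcp_rot: [2.916, 0.492, 0.864]
wrist_force: [-31.0, -4.1, 45.9]
width: -0.0
grip_force: 22.6
```

Emit:
{"name": "drive_tool", "arguments": {
  "claw": [0,0],
  "slide": [
    [0,0,-0.001],
    [0,0,-0.001]
  ],
  "yaw": [0,0]
}}

```text
time: 32.52
tool_pos: [0.4523, 0.1452, 0.1813]
tcp_rot: [2.916, 0.492, 0.865]
wrist_force: [-24.1, -3.7, 34.6]
width: 0.002
grip_force: 17.3
```

```bash
python3 st.py|head -4; python3 pl.py
```

```text
32.52 [ 0.307  0.042  2.403 -0.775  0.191  2.271] [0.4523 0.1452 0.1813] tilt 32.8 x [0.791 0.319 0.521] y [ 0.285 -0.947  0.147] z [ 0.541  0.032 -0.841]
F coder [-24.3  -1.8] 34.6
tip [0.5461 0.1508 0.0356]
c coder [-66.4   2.8] z 35.6
left edge n 17 x -97.0 -27.0 y at mid 73.4 angle deg -1.82
front -121.3 slope deg 1.84
rear -3.7 slope deg 1.23
```

Emit:
{"name": "drive_tool", "arguments": {
  "claw": [0,0,0,0],
  "slide": [
    [0.008,0.001,0.001],
    [0.02,0.002,0.001],
    [0.034,0.003,0.001],
    [0.046,0.004,0.001]
  ],
  "yaw": [0,0,0,0]
}}

```text
time: 32.9
tool_pos: [0.4765, 0.1479, 0.1817]
tcp_rot: [2.917, 0.493, 0.868]
wrist_force: [-8.9, 1.1, 15.7]
width: 0.001
grip_force: 8.1
```

Emit:
{"name": "drive_tool", "arguments": {
  "claw": [0,0,0,0],
  "slide": [
    [0.008,0.001,-0.001],
    [0.02,0.002,-0.001],
    [0.03,0.003,-0.001],
    [0.036,0.003,-0.001]
  ],
  "yaw": [0,0,0,0]
}}

```text
time: 33.23
tool_pos: [0.495, 0.1496, 0.1816]
tcp_rot: [2.917, 0.493, 0.87]
wrist_force: [-11.2, 2.0, 18.2]
width: -0.003
grip_force: 9.3
```

```bash
python3 st.py|head -4; python3 pl.py
```

```text
33.23 [ 0.285  0.116  2.322 -0.707  0.184  2.185] [0.495  0.1496 0.1816] tilt 32.9 x [0.79  0.319 0.524] y [ 0.286 -0.947  0.145] z [ 0.542  0.035 -0.839]
F coder [-11.    2.8] 18.2
tip [0.5891 0.1557 0.036 ]
c coder [-23.2   4.2] z 36.0
left edge n 9 x -148.0 -27.0 y at mid 72.3 angle deg 0.17
rear -3.6 slope deg 1.23
```

Emit:
{"name": "drive_tool", "arguments": {
  "claw": [0,0,0,0],
  "slide": [
    [0,0,-0.003],
    [0.004,0,-0.005],
    [0.012,0.001,-0.005],
    [0.02,0.002,-0.005]
  ],
  "yaw": [0,0,0,0]
}}

```text
time: 33.62
tool_pos: [0.5042, 0.1504, 0.1809]
tcp_rot: [2.915, 0.493, 0.871]
wrist_force: [-30.2, -2.3, 44.7]
width: -0.0
grip_force: 21.7
```

Emit:
{"name": "drive_tool", "arguments": {
  "claw": [0,0,0,0],
  "slide": [
    [0.01,0.001,0],
    [0.02,0.002,0],
    [0.03,0.003,0],
    [0.036,0.003,0]
  ],
  "yaw": [0,0,0,0]
}}

```text
time: 33.95
tool_pos: [0.5225, 0.1518, 0.1809]
tcp_rot: [2.915, 0.492, 0.871]
wrist_force: [-28.5, -1.8, 40.5]
width: 0.005
grip_force: 20.3
```

```bash
python3 st.py|head -4; python3 pl.py
```

```text
33.95 [ 0.274  0.162  2.268 -0.672  0.185  2.14 ] [0.5225 0.1518 0.1809] tilt 33.0 x [0.789 0.319 0.525] y [ 0.285 -0.947  0.147] z [ 0.544  0.034 -0.839]
F coder [-28.5   0.5] 40.5
tip [0.6167 0.1577 0.0355]
c coder [4.6 4. ] z 35.5
front -154.4 slope deg -15.44
rear 23.1 slope deg 1.23
```

Emit:
{"name": "drive_tool", "arguments": {
  "claw": [0,0,0,0,0,0,0,0],
  "slide": [
    [-0.005,0,0.03],
    [-0.04,-0.003,0.06],
    [-0.1,-0.008,0.06],
    [-0.16,-0.013,0.06],
    [-0.222,-0.018,0.06],
    [-0.222,-0.018,0.02],
    [-0.222,-0.018,-0.015],
    [-0.222,-0.018,-0.028]
  ],
  "yaw": [0,0,0,0,0,0,0,0]
}}

```text
time: 34.67
tool_pos: [0.4087, 0.142, 0.1615]
tcp_rot: [2.917, 0.498, 0.859]
wrist_force: [-44.0, -4.6, 73.7]
width: 0.001
grip_force: 37.4
```

```bash
python3 st.py; python3 pl.py
```

```text
34.67 [ 0.335  0.011  2.491 -1.032  0.17   2.553] [0.4087 0.142  0.1615] tilt 32.5 x [0.793 0.322 0.518] y [ 0.289 -0.946  0.147] z [ 0.537  0.033 -0.843]
F coder [-44.2  -1.1] 73.7
tip [0.5018 0.1477 0.0153]
c coder [-110.8    3.2] z 15.3
left back front coder [-104.9   20.1] z 18.9
left back rear coder [-122.9   14.4] z 7.5
right front coder [-98.8  -7.9] z 23.1
right rear coder [-116.7  -13.6] z 11.7
left edge n 13 x -79.0 -27.0 y at mid 72.9 angle deg -1.9
front -176.1 slope deg 5.62
rear 24.0 slope deg 2.36
```

Emit:
{"name": "drive_tool", "arguments": {
  "claw": [0,0,0],
  "slide": [
    [0,0,0.006],
    [0,0,0.008],
    [0,0,0.008]
  ],
  "yaw": [0,0.005,0.008]
}}

```text
time: 34.97
tool_pos: [0.4101, 0.1421, 0.1664]
tcp_rot: [2.918, 0.532, 0.863]
wrist_force: [-1.1, 0.3, -0.5]
width: 0.002
grip_force: 0.0
```

```bash
python3 st.py; python3 - <<'E'
from h import *
import pickle
o=[]
for n,(y0,x0) in(("top",(140,140)),("wrist",(0,0))):
    c=bot.read_camera(n);pickle.dump(c,open(n+"2.pkl","wb"));g=c["color"][:,:,::-1];o.append(cv2.resize(g[y0:y0+200,x0:x0+200] if n=="top" else g,(400,400),interpolation=2))
cv2.imwrite("pics/a4.png",np.hstack(o))
E
```

```text
34.97 [ 0.328 -0.     2.488 -0.926  0.162  2.422] [0.4101 0.1421 0.1664] tilt 32.6 x [0.785 0.34  0.518] y [ 0.31  -0.939  0.146] z [ 0.537  0.046 -0.843]
F coder [-1.1  0.4] -0.5
tip [0.5032 0.1502 0.0203]
c coder [-109.2    5.6] z 20.3
left back front coder [-103.7   22.6] z 23.9
left back rear coder [-121.5   16.5] z 12.5
right front coder [-96.9  -5.3] z 28.1
right rear coder [-114.7  -11.4] z 16.7
```

View pics/a4.png

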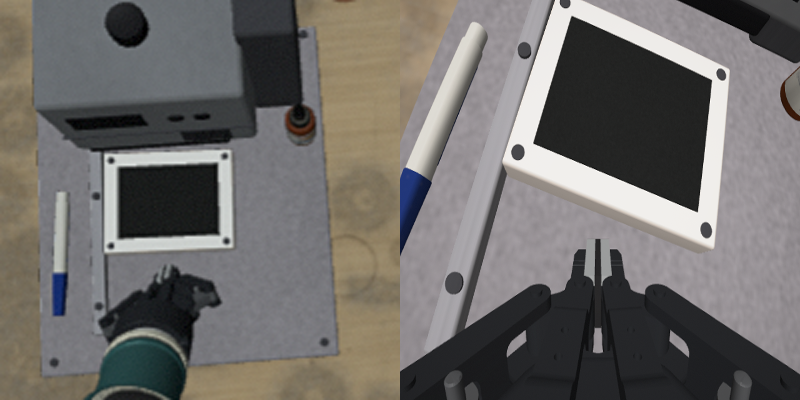

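The pictures show the plate flat beside the fence, front edge clear, with the closed fingertips centred about 12 mm behind it (wrist px (600,250)). The pen and bottle are untouched. Next I push the front edge forward with a slight drift toward the fence.

Emit:
{"name": "drive_tool", "arguments": {
  "claw": [0,0,0,0,0,0,0,0],
  "slide": [
    [0.012,0.009,0],
    [0.022,0.01,0],
    [0.032,0.013,0],
    [0.042,0.016,0],
    [0.052,0.019,0],
    [0.062,0.022,0],
    [0.072,0.026,0],
    [0.08,0.029,0]
  ],
  "yaw": [0,0,-0.003,-0.006,-0.01,-0.014,-0.017,-0.02]
}}

```text
time: 35.73
tool_pos: [0.4499, 0.1566, 0.1654]
tcp_rot: [2.916, 0.438, 0.851]
wrist_force: [-7.2, -1.0, 5.4]
width: -0.003
grip_force: 3.3
```

```bash
python3 st.py; python3 pl.py
```

```text
35.73 [ 0.346  0.085  2.4   -0.992  0.207  2.553] [0.4499 0.1566 0.1654] tilt 32.5 x [0.806 0.291 0.516] y [ 0.251 -0.957  0.147] z [ 0.536  0.011 -0.844]
F coder [-7.3 -0.4] 5.4
tip [0.5429 0.1585 0.0191]
c coder [-69.   10.7] z 19.1
left back front coder [-62.4  27.3] z 22.7
left back rear coder [-80.6  22.3] z 11.3
right front coder [-57.3  -0.9] z 26.9
right rear coder [-75.5  -5.9] z 15.6
left edge n 8 x -127.0 -27.0 y at mid 72.9 angle deg -0.78
front -126.3 slope deg 17.88
rear -45.4 slope deg 3.55
```

Emit:
{"name": "drive_tool", "arguments": {
  "claw": [0,0,0,0,0,0,0],
  "slide": [
    [0.008,0.0,0.003],
    [0.018,0.001,0.003],
    [0.028,0.003,0.003],
    [0.038,0.005,0.003],
    [0.048,0.006,0.003],
    [0.058,0.007,0.003],
    [0.066,0.008,0.003]
  ],
  "yaw": [0.004,0.006,0.006,0.006,0.006,0.006,0.006]
}}

```text
time: 36.37
tool_pos: [0.4834, 0.1608, 0.1672]
tcp_rot: [2.918, 0.465, 0.856]
wrist_force: [-2.2, -1.3, -1.2]
width: -0.002
grip_force: 1.4
```

```bash
python3 st.py; python3 - <<'E'
from h import *
import pickle
from st import U,O
c=bot.read_camera("wrist");pickle.dump(c,open("wrist3.pkl","wb"));g=c["color"][:,:,::-1]
t=bot.read_camera("top");pickle.dump(t,open("top3.pkl","wb"))
cv2.imwrite("pics/a5.png",np.hstack([cv2.resize(t["color"][140:340,140:340,::-1],(400,400),interpolation=2),cv2.resize(g,(400,400))]))
E
```

```text
36.37 [ 0.323  0.136  2.337 -0.9    0.192  2.426] [0.4834 0.1608 0.1672] tilt 32.5 x [0.8   0.305 0.517] y [ 0.269 -0.952  0.146] z [ 0.537  0.023 -0.843]
F coder [-2.3 -1.1] -1.2
tip [0.5764 0.1647 0.0209]
c coder [-35.   14.2] z 20.9
left back front coder [-28.8  30.9] z 24.5
left back rear coder [-46.9  25.6] z 13.1
right front coder [-23.2   2.8] z 28.7
right rear coder [-41.3  -2.5] z 17.4
```

View pics/a5.png

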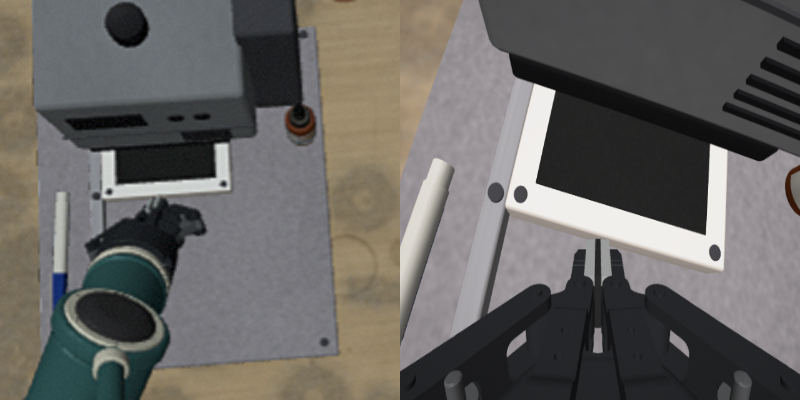

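The plate is partly under the head, its left edge lying along the fence (wrist px ~(510,205)), and it looks square. I continue gently, feeling for the stop.

Emit:
{"name": "drive_tool", "arguments": {
  "claw": [0,0,0,0,0,0],
  "slide": [
    [0.01,0.002,0],
    [0.02,0.004,0],
    [0.03,0.007,0],
    [0.04,0.009,0],
    [0.05,0.011,0],
    [0.058,0.013,0]
  ],
  "yaw": [0,-0.002,-0.004,-0.006,-0.008,-0.01]
}}

```text
time: 36.97
tool_pos: [0.512, 0.1671, 0.1675]
tcp_rot: [2.917, 0.418, 0.851]
wrist_force: [-5.9, -2.2, 2.8]
width: -0.0
grip_force: 2.9
```

```bash
python3 st.py; cat > wf.py <<'E'
from h import *
from st import U,O
def run(c):
    g=c["color"].astype(float).min(2);P=[]
    for u in list(range(190,275,4))+list(range(370,510,5)):   # scan upward from below to find plate front top edge (bright top face)
        col=g[:,u];
        for v in range(400,120,-1):
            if col[v]>=205 and col[v-3]>=205:
                P.append(((U@(onz(c,u,v,.032)[:2]-O))*1e3));break
    P=np.array(P)
    for _ in range(4):
        a=np.polyfit(P[:,1],P[:,0],1);r=P[:,0]-np.polyval(a,P[:,1]);k=abs(r)<max(1,1.5*np.median(abs(r)));P=P[k]
    print("front edge n",len(P),"y",P[:,1].min().round(),P[:,1].max().round(),"x at y=5",np.polyval(a,5).round(1),"angle deg (CCW+)",(-np.degrees(np.arctan(a[0]))).round(2))
run(bot.read_camera("wrist"))
E
python3 wf.py
```

```text
36.97 [ 0.323  0.184  2.276 -0.891  0.215  2.442] [0.512  0.1671 0.1675] tilt 32.5 x [0.809 0.279 0.517] y [ 0.238 -0.96   0.146] z [ 0.537  0.005 -0.843]
F coder [-6.  -1.8] 2.8
tip [0.6052 0.1679 0.0213]
c coder [-6.2 15.1] z 21.3
left back front coder [ 0.6 31.7] z 24.8
left back rear coder [-17.6  26.9] z 13.5
right front coder [5.3 3.3] z 29.1
right rear coder [-12.9  -1.4] z 17.7
front edge n 50 y -58.0 65.0 x at y=5 3.2 angle deg (CCW+) 0.14
```

Emit:
{"name": "drive_tool", "arguments": {
  "claw": [0,0,0],
  "slide": [
    [0.006,0.001,0.001],
    [0.012,0.002,0.001],
    [0.018,0.003,0.001]
  ],
  "yaw": [0,-0.001,-0.002]
}}

```text
time: 37.27
tool_pos: [0.5206, 0.1686, 0.1678]
tcp_rot: [2.917, 0.409, 0.85]
wrist_force: [-3.9, -2.0, 1.7]
width: -0.001
grip_force: 2.2
```

Emit:
{"name": "drive_tool", "arguments": {
  "claw": [0,0],
  "slide": [
    [0.003,0.0005,0],
    [0.006,0.001,0]
  ],
  "yaw": [0,0]
}}

```text
time: 37.43
tool_pos: [0.5236, 0.169, 0.1677]
tcp_rot: [2.917, 0.409, 0.85]
wrist_force: [-6.6, -2.9, 3.8]
width: -0.002
grip_force: 3.1
```

Emit:
{"name": "drive_tool", "arguments": {
  "claw": [0,0],
  "slide": [
    [0.003,0.0005,0],
    [0.004,0.001,0]
  ],
  "yaw": [0,0]
}}

```text
time: 37.6
tool_pos: [0.5255, 0.1693, 0.1677]
tcp_rot: [2.916, 0.409, 0.849]
wrist_force: [-6.6, -4.3, 3.2]
width: -0.002
grip_force: 3.5
```

```bash
python3 st.py; python3 wf.py
```

```text
37.6 [ 0.32   0.206  2.247 -0.868  0.222  2.421] [0.5255 0.1693 0.1677] tilt 32.5 x [0.811 0.275 0.516] y [ 0.232 -0.962  0.147] z [ 0.537  0.001 -0.844]
F coder [-6.9 -3.8] 3.2
tip [0.6186 0.1695 0.0214]
c coder [ 7.4 15.6] z 21.4
left back front coder [14.2 32.1] z 24.9
left back rear coder [-4.  27.5] z 13.6
right front coder [18.7  3.8] z 29.2
right rear coder [ 0.5 -0.9] z 17.8
front edge n 15 y -43.0 50.0 x at y=5 5.1 angle deg (CCW+) 13.71
```

Emit:
{"name": "drive_tool", "arguments": {
  "claw": [0,0],
  "slide": [
    [0.002,0,0],
    [0.004,0.0003,0]
  ],
  "yaw": [0,0]
}}

```text
time: 37.82
tool_pos: [0.5274, 0.1694, 0.1677]
tcp_rot: [2.916, 0.409, 0.849]
wrist_force: [-6.1, -3.0, 3.3]
width: -0.003
grip_force: 3.4
```

Emit:
{"name": "drive_tool", "arguments": {
  "claw": [0,0],
  "slide": [
    [0.002,0,0],
    [0.003,0.0003,0]
  ],
  "yaw": [0,0]
}}

```text
time: 37.98
tool_pos: [0.5288, 0.1695, 0.1676]
tcp_rot: [2.916, 0.409, 0.849]
wrist_force: [-8.5, -4.3, 4.7]
width: -0.002
grip_force: 4.3
```

Emit:
{"name": "drive_tool", "arguments": {
  "claw": [0,0],
  "slide": [
    [0.002,0,0],
    [0.003,0.0003,0]
  ],
  "yaw": [0,0]
}}

```text
time: 38.15
tool_pos: [0.5294, 0.1695, 0.1675]
tcp_rot: [2.916, 0.408, 0.847]
wrist_force: [-19.1, -4.0, 14.9]
width: -0.003
grip_force: 9.8
```

Emit:
{"name": "drive_tool", "arguments": {
  "claw": [0,0],
  "slide": [
    [-0.002,0,0],
    [-0.002,0,0]
  ],
  "yaw": [0,0]
}}

```text
time: 38.32
tool_pos: [0.5289, 0.1696, 0.1676]
tcp_rot: [2.916, 0.409, 0.848]
wrist_force: [-8.0, -3.1, 4.1]
width: -0.001
grip_force: 4.2
```

```bash
python3 st.py; python3 - <<'E'
from h import *
from st import U,O
o=[]
c=bot.read_camera("wrist");g=c["color"][:,:,::-1];o.append(cv2.resize(g,(400,400)))
# body/camera clearance to head front (coder x=22), tool points
from st import R,p
for n,v in(("body+x+y",(.042,.038,.101)),("body+x-y",(.042,-.038,.101)),("body38 +y",(.038,.0425,.101)),("cam",(.085,0,.03)),("cam axis",(.069,0,.032))):
    t=p+R@np.array(v);print(n,((U@(t[:2]-O))*1e3).round(1),(t[2]*1e3).round(1))
s=bot.read_camera("side");o.append(cv2.resize(s["color"][170:370,110:310,::-1],(400,400),interpolation=2))
cv2.imwrite("pics/a6.png",np.hstack(o))
E
```

```text
38.32 [ 0.318  0.211  2.241 -0.86   0.222  2.411] [0.5289 0.1696 0.1676] tilt 32.4 x [0.811 0.275 0.516] y [ 0.232 -0.962  0.147] z [ 0.536  0.001 -0.844]
F coder [-8.2 -2.4] 4.1
tip [0.6219 0.1697 0.0213]
c coder [10.6 15.6] z 21.3
left back front coder [17.5 32.1] z 24.8
left back rear coder [-0.8 27.5] z 13.5
right front coder [22.   3.8] z 29.1
right rear coder [ 3.7 -0.8] z 17.7
body+x+y [12.7 -9.6] 109.6
body+x-y [ 0.9 64.6] 98.5
body38 +y [ 10.1 -14.9] 108.2
cam [ 4.6 39.5] 186.1
cam axis [-7.7 36. ] 176.2
```

View pics/a6.png

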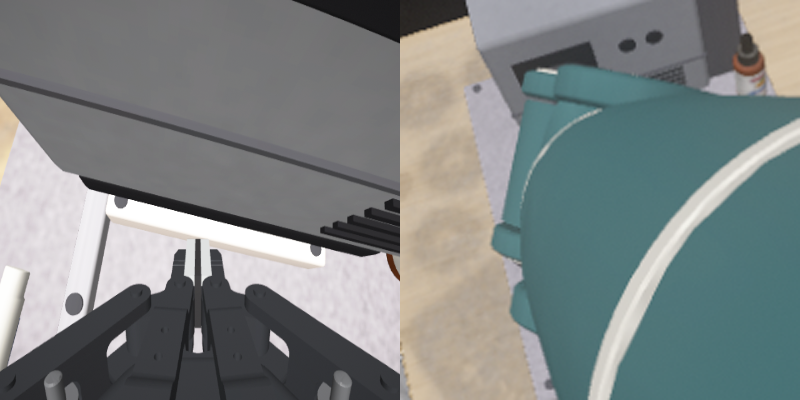

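```bash
python3 - <<'E'
from h import *
from st import U,O
c=bot.read_camera("wrist");g=c["color"].astype(int);m=g.min(2)
for u in(200,230,260,400,440,480,505): print(u,m[225:330:3,u].tolist())
d=c["depth"]
for u in range(190,520,20):
    # top-face/front-face points by depth with heights
    o=[]
    for v in range(225,330,3):
        if d[v,u]>0:
            P=dep(c,u,v); 
            if .027<P[2]<.036: o.append((U@(P[:2]-O))*1e3)
    if o: print(u,len(o),np.min(o,0).round(1))
E
```

```text
200 [47, 32, 30, 27, 27, 107, 107, 107, 255, 255, 255, 255, 249, 197, 195, 196, 222, 221, 221, 221, 223, 222, 221, 221, 221, 220, 219, 220, 223, 223, 219, 219, 219, 219, 218]
230 [118, 117, 38, 31, 29, 28, 106, 255, 255, 255, 255, 255, 255, 255, 246, 199, 196, 206, 223, 224, 225, 225, 223, 221, 221, 221, 221, 221, 221, 221, 223, 225, 226, 225, 225]
260 [117, 119, 118, 117, 36, 32, 29, 28, 236, 255, 255, 255, 255, 255, 255, 254, 240, 198, 195, 224, 227, 231, 229, 227, 226, 227, 226, 225, 227, 228, 227, 229, 231, 228, 224]
400 [120, 120, 120, 120, 122, 121, 120, 119, 118, 119, 118, 118, 119, 34, 29, 29, 27, 255, 255, 255, 255, 255, 255, 255, 251, 201, 196, 195, 221, 225, 225, 221, 217, 216, 216]
440 [120, 120, 120, 119, 119, 120, 119, 121, 119, 119, 118, 118, 118, 118, 118, 92, 33, 29, 27, 132, 255, 255, 255, 255, 255, 255, 254, 229, 196, 190, 224, 223, 222, 220, 218]
480 [120, 120, 119, 119, 119, 119, 119, 119, 118, 120, 120, 120, 118, 119, 119, 119, 117, 118, 34, 30, 28, 29, 255, 255, 255, 255, 255, 255, 255, 245, 196, 191, 216, 220, 222]
505 [120, 119, 118, 118, 120, 120, 122, 121, 120, 119, 117, 118, 118, 118, 119, 119, 118, 119, 120, 96, 33, 29, 28, 39, 109, 108, 108, 109, 255, 255, 252, 214, 203, 223, 220]
190 9 [18.9 65.5]
210 9 [18.9 58.1]
230 9 [18.7 50.9]
250 9 [18.8 43.4]
270 9 [18.6 35.9]
290 13 [ 7.6 26.8]
310 12 [14.1 20.2]
330 10 [16.6 13.2]
350 10 [13.6  4.9]
370 9 [18.8 -2.6]
390 8 [ 19.3 -11. ]
410 9 [ 18.7 -19.8]
430 9 [ 19.  -28.4]
450 9 [ 18.9 -36. ]
470 8 [ 19.2 -44.6]
490 8 [ 19.2 -52.6]
510 8 [ 19.5 -61.8]
```

```bash
python3 - <<'E'
from h import *
from st import U,O
c=bot.read_camera("wrist");m=c["color"].min(2)
for v in(243,247,252,256):
    print(v,[(u,*((U@(dep(c,u,v)[:2]-O))*1e3).round(0).astype(int).tolist(),int(round(dep(c,u,v)[2]*1e3)),int(m[v,u])) for u in range(148,186,2)])
E
```

```text
243 [(148, 23, 83, 27, 239), (150, 23, 82, 27, 237), (152, 23, 81, 28, 238), (154, 23, 81, 28, 239), (156, 24, 80, 27, 239), (158, 24, 79, 27, 238), (160, 24, 79, 27, 238), (162, 24, 78, 28, 237), (164, 24, 77, 28, 238), (166, 24, 76, 28, 238), (168, 24, 75, 29, 228), (170, 25, 75, 27, 207), (172, 24, 73, 31, 255), (174, 24, 73, 30, 255), (176, 24, 72, 32, 255), (178, 24, 71, 31, 255), (180, 25, 70, 32, 255), (182, 25, 70, 32, 253), (184, 25, 69, 32, 111)]
247 [(148, 21, 82, 28, 237), (150, 22, 82, 27, 238), (152, 22, 81, 28, 239), (154, 22, 80, 28, 239), (156, 22, 79, 28, 238), (158, 22, 79, 28, 238), (160, 22, 78, 28, 238), (162, 23, 77, 28, 237), (164, 23, 76, 29, 238), (166, 23, 76, 27, 236), (168, 23, 75, 29, 219), (170, 23, 75, 27, 242), (172, 22, 73, 32, 255), (174, 23, 72, 32, 255), (176, 23, 72, 30, 255), (178, 23, 71, 31, 255), (180, 23, 70, 30, 255), (182, 23, 69, 31, 255), (184, 23, 69, 31, 254)]
252 [(148, 20, 82, 27, 238), (150, 20, 81, 28, 238), (152, 20, 81, 27, 239), (154, 20, 79, 29, 238), (156, 20, 79, 28, 238), (158, 20, 78, 28, 237), (160, 21, 78, 27, 237), (162, 21, 77, 28, 237), (164, 21, 76, 28, 237), (166, 21, 76, 27, 225), (168, 21, 75, 27, 220), (170, 21, 74, 30, 255), (172, 21, 72, 32, 255), (174, 21, 72, 31, 255), (176, 21, 71, 31, 255), (178, 21, 70, 31, 255), (180, 21, 70, 31, 255), (182, 21, 69, 32, 255), (184, 22, 68, 31, 255)]
256 [(148, 18, 81, 28, 238), (150, 18, 81, 28, 239), (152, 19, 80, 28, 239), (154, 19, 79, 28, 238), (156, 19, 79, 27, 238), (158, 19, 78, 28, 237), (160, 19, 77, 27, 237), (162, 19, 77, 27, 238), (164, 19, 76, 28, 231), (166, 19, 75, 28, 215), (168, 20, 75, 26, 183), (170, 19, 73, 30, 242), (172, 19, 72, 31, 248), (174, 20, 72, 30, 250), (176, 20, 71, 31, 251), (178, 20, 70, 32, 252), (180, 20, 69, 32, 253), (182, 20, 68, 33, 254), (184, 20, 68, 31, 254)]
```

Emit:
{"name": "drive_tool", "arguments": {
  "claw": [0,0,0],
  "slide": [
    [0.001,0.0003,0],
    [0.0015,0.0005,0],
    [0.0015,0.0005,0]
  ],
  "yaw": [0,0,0]
}}

```text
time: 38.77
tool_pos: [0.5292, 0.1697, 0.1675]
tcp_rot: [2.916, 0.408, 0.847]
wrist_force: [-13.4, -4.5, 9.7]
width: -0.002
grip_force: 7.1
```

Emit:
{"name": "drive_tool", "arguments": {
  "claw": [0,0,0,0,0,0,0,0],
  "slide": [
    [-0.006,-0.0005,0],
    [-0.02,-0.002,0.002],
    [-0.05,-0.004,0.01],
    [-0.08,-0.006,0.05],
    [-0.1,-0.008,0.1],
    [-0.1,-0.008,0.16],
    [-0.1,-0.008,0.22],
    [-0.1,-0.008,0.22]
  ],
  "yaw": [0,0,0,0,0,0,0,0]
}}

```text
time: 39.43
tool_pos: [0.4837, 0.1682, 0.2862]
tcp_rot: [2.915, 0.41, 0.876]
wrist_force: [1.4, 0.4, 1.7]
width: 0.0
grip_force: 0.0
```

```bash
python3 st.py|head -3; python3 - <<'E'
from h import *
from st import U,O
c=bot.read_camera("wrist")
cv2.imwrite("pics/a7.png",c["color"][:,:,::-1])
d=c["depth"];Q=[]
for u in range(40,620,12):
    o=[(U@(dep(c,u,v)[:2]-O))*1e3 for v in range(60,479,2) if d[v,u]>0 and .029<dep(c,u,v)[2]<.036]
    o=[x for x in o if -70<x[1]<73 and 5<x[0]<40]
    if len(o)>2: Q.append(np.array(o)[np.argmin(np.array(o)[:,0])])
Q=np.array(Q);print(len(Q),Q.round(1).tolist())
E
```

```text
39.43 [ 0.347 -0.075  2.267 -0.443  0.43   1.994] [0.4837 0.1682 0.2862] tilt 33.4 x [0.802 0.273 0.531] y [ 0.233 -0.962  0.143] z [ 0.55   0.009 -0.835]
F coder [1.4 0.3] 1.7
tip [0.5791 0.1697 0.1414]
16 [[18.8, 70.0], [19.2, 61.8], [19.2, 53.4], [19.2, 45.1], [18.8, 36.5], [18.8, 28.0], [18.9, 19.6], [19.3, 11.0], [19.1, 2.6], [19.6, -6.2], [18.6, -15.2], [18.7, -23.9], [18.8, -32.6], [19.1, -41.6], [20.5, -50.0], [19.2, -59.1]]
```

View pics/a7.png

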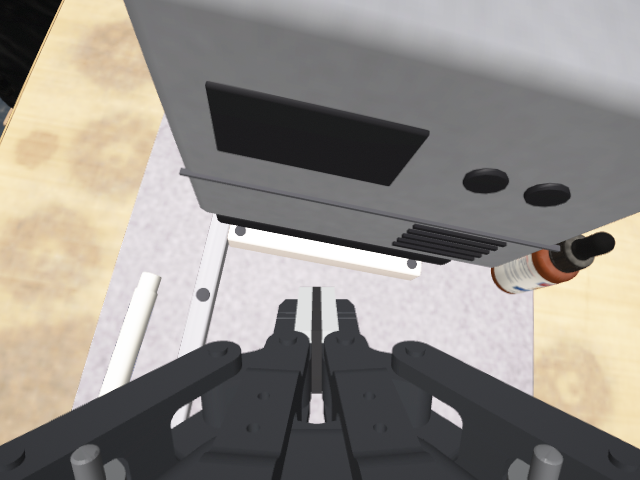

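The wrist view shows the plate's front edge square under the head at px (230–420, 235–275), with its left edge against the fence at (228,235). The bottle at (545,270) and the pen are in place, and the tool is clear. I'm handing in.

```bash
python3 -c "
from workcell import bot
print(bot.finish_job())"
```

```text
the job is handed in; nothing more can be done
None
```

The job is handed in at about 39.5 s: the plate lies flat under the print head, pressed home on the stop (peak push 19 N, below the 22 N slip), against the fence to within about 1 mm and square, with pen and bottle in place; two things could count against it: fingertips briefly pressed the plate at up to 46 N and the deck at 74 N, and joint 6 read 2.553 against its 2.55 limit.

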